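Bin the spent battery packs under a safety lid and close the logger

ROBOT

A 6-joint arm with a two-finger parallel gripper is mounted at the origin on the work surface. World frame = base frame: x ahead of the robot, y to its left, z up, the work surface at z = 0. Lengths are in mm, angles in degrees, forces in N, time in s.
With the tool pointing down it reaches from about 300 to 850 mm from the base axis. Payload 4.2 kg.
Tool frame: the origin (TCP) lies midway between the tips of the shut fingers; the grasp point (between the pads) lies 19 mm behind it (env.grip_point_offset is the distance from the TCP to the grasp point, in mm); z points along the fingers, x is the direction in which the jaws open and shut, and the axes are right-handed (so a half turn about z gives the same grasp; the last joint's range is limited). The gripper opens to 91 mm and grips with 3 to 60 N. Pads are 32 mm wide; open, the fingers measure 118 mm over their backs; the gripper's body (76 mm by 178 mm) begins 60 mm behind the grasp point.
Start: joints at [67.093, 18.312, 89.639, -0, 72.044, -1.146], TCP at [213.176, 534.04, 213.976] pointing down, gripper open.
Joint ranges: [-177.97, 177.97], [-48.28, 115.42], [12.27, 149.76], [-77.06, 257.06], [2.81, 150.46], [-146.56, 146.56]. Speed limits (degrees/s): [147.25, 147.25, 180, 180, 180, 180].

INTERFACE

Orientations are given as [roll, pitch, yaw] about the fixed x, y, z axes, in that order (R = Rz(yaw) Ry(pitch) Rx(roll)).
In Python, from workcell import env gives the robot as it stands.
- The arm moves only by the shell command python3 -m pendant 'ROWS' [FORCE]. ROWS is JSON, a list of rows, each an object with "xyz": the shift along the tool's x, y, z in m, a list of three; "roll": the turn about the tool's z in degrees; "jaw": the closure, from 0 (fully open) to 1 (shut). A call has exactly 8 rows; each row is the pose to reach, as a shift and turn from the pose commanded when the call began, along the tool's axes at that moment; what a row does not reach only later rows make up. A row lasts 1/8 s, in which the tool goes at most 62.5 mm and 10.7 degrees, less where a joint would pass 70% of its speed; a pose out of reach is approached as far as the arm can. A call with a gripper value outside its range is refused whole. The fingers move at their own pace and stop on an object; FORCE is the grip in N (left out, the last holds). Time passes only in rows, so rows that repeat a pose let the fingers close, or fill a call up. It gives the time, the measured TCP pose, the force and the opening at its end, in the units of the state.
- env.state(): the state, without advancing time (a new reading comes with each control period).
- env.grab_frame(name): name is "scene" or "top" or "wrist"; returns (picture, depth): 384x512x3 uint8, blue, green, red; 384x512 float32, mm along the optical axis (not along the pixel's ray), 0 where there is no reading.
- env.camera_params(name): a dict with "camera_matrix" (3x3 intrinsics, pixels), "cam_to_world" (4x4, takes a point from camera to world coordinates); the wrist camera has in their place "hand_eye" (4x4, takes a point from camera to tool coordinates, whose origin is the TCP and whose axes are the tool frame's). Camera axes: x right, y up, looking along -z (the intrinsics and any distortion apply to the point x, -y, -z); pixel columns grow to the right and rows downward; lengths in mm; the calibration is good to about 2 mm. A picture is of the moment at which its call begins: read the wrist's pose just before it. camera_params takes no time and is no camera call.
- env.job_done(): hands the job in, once; it reports no verdict.
The state is a dict: "time_s": time; "qpos": joint angles; "qvel": joint speeds; "effort": joint torques, N m; "ee_pos": TCP position; "ee_rot": TCP orientation; "force": force on the tool from outside, world axes, zero at the start; "torque": the same for the moment, N m; "gripper_width": finger opening in mm.
Only numpy, scipy, OpenCV 4.12 (cv2) and the standard library are available. Lean on these libraries where they do the work, as an engineer would, in place of code of your own. Each camera call takes 0.05 s, during which the arm holds its last target. There are 200 camera calls.

TASK

The logger has its fresh battery packs in; finish the battery change. Unlock the battery canister's safety lid (push it down firmly and, still pushing, turn it anticlockwise; never wrench or pull it against its catches) and take it right off, put every spent pack that lies on the bench into the canister, then put the lid back on and lock it (push down and turn clockwise to the stop). Also press the battery cover into the logger's bay until both its tabs have caught and it lies flat, at whatever point suits you, and leave the tools on the bench where they are.

Things in the scene. Friction and masses are not known exactly. Their poses are not given: they have to be found in the camera images.
- canister_mouth (a point): centre of the rim of the white round battery canister (140 mm wide, fixed to the bench in a steel hoop), 130 mm above the bench, z up. Hollow: mouth 90 mm clear, floor 125 mm below the rim. A black sprung sealing ring stands 10 mm proud of the rim when the lid is off and gives when pressed
- canister: the canister, origin under its centre, axes as the mouth's. Small ribs that stand out of its side below the lid's edge: a single broad rib at its +x and at its -x side marks LOCKED; a pair of thin ribs 71 degrees anticlockwise (seen from above) of each marks OPEN
- lid_grip (a point): the grey safety lid, 133 mm wide, 140 g: a 33 mm high skirted disc with a straight wing grip on top, 90 mm long (x), 24 mm wide (y), 38 mm tall, which shows its direction; a half turn makes no difference. This point: on its axis, 22 mm above the disc's flat top, 55 mm above the skirt's foot. Locked, it is 36 mm above the rim and the grip lies along the canister's x
- lid: the lid, origin at its skirt's foot. Locked, lugs in its skirt sit in pockets: it neither turns nor lifts. Push it down 6 to 9 mm against the spring (6 N at first, 14 N at 6 mm, 18 N at the hard stop at 9 mm) and, held down, turn it anticlockwise 55 to 85 degrees: it then lifts straight off
- seal (a joint): how far the sealing ring is pressed down (m): 0 free, 0.001 under the locked lid, 0.010 at the hard stop. To refit the lid: set it on the axis, grip 55 to 85 degrees anticlockwise of locked (it rests 1 mm higher than locked; 3 mm play round the neck), push down 6 to 9 mm, turn clockwise to the stop and let it rise into the pockets
- pack1_mid (a point): a spent battery pack: a black block 68 x 32 x 22 mm, about 90 g, lying flat on the bench; this point is its centre (11 mm up), x along its 68 mm length, y along its 32 mm width. None if this one is absent
- pack2_mid (a point): a spent battery pack: a black block 68 x 32 x 22 mm, about 90 g, lying flat on the bench; this point is its centre (11 mm up), x along its 68 mm length, y along its 32 mm width. None if this one is absent
- pack3_mid (a point): a spent battery pack: a black block 68 x 32 x 22 mm, about 90 g, lying flat on the bench; this point is its centre (11 mm up), x along its 68 mm length, y along its 32 mm width. None if this one is absent
- pack4_mid (a point): a spent battery pack: a black block 68 x 32 x 22 mm, about 90 g, lying flat on the bench; this point is its centre (11 mm up), x along its 68 mm length, y along its 32 mm width. None if this one is absent
- logger_bay (a point): centre of the open battery bay in the top face of the grey field logger (case 170 x 220 x 80 mm, fixed; fresh packs already inside); this point lies in the plane of the top face, 80 mm above the bench. The opening is 74 mm along x and 110 mm along y; a lip 6 mm thick along each of its two y ends takes the cover's tabs
- cover_grip (a point): the logger's battery cover, 130 g: a grey plate 94 (x) x 130 (y) x 5 mm with a grip rib on top (60 mm along y, 14 mm wide along x, 26 mm tall); below it two fences, and a black barbed sprung tab at each y end. It stands on its fences, plate 22 mm above the bench. This point: on the centre line, 21 mm above the plate's top, 5 mm below the rib's top
- cover: the cover, origin between its feet, 22 mm below the plate. Set it over the bay, rib along the logger's y (a half turn makes no difference; 2.5 mm of play along x), and push it down over the last 12 mm with 12 to 15 N until both barbs snap under the lips. Caught, the plate lies flat on the case, the grip point 26 mm above the case's top
- tab_a (a joint): how far the cover's tab at its +y end is bent inwards (m): 0 relaxed, up to 0.0035 while it passes the lip, near 0 again once caught
- tab_b (a joint): the same for the tab at the cover's -y end
- tape_mid (a point): a black roll of tape lying flat, 68 mm wide, 25 mm tall: leave alone
- screwdriver_mid (a point): a screwdriver, 190 mm long, lying along its x: leave alone
- wrench_mid (a point): a spanner, 160 mm long, lying along its x: leave alone
- caliper_mid (a point): a steel caliper, 150 mm long along its x, 70 mm wide: leave alone
- multimeter_mid (a point): a yellow multimeter, 150 (x) x 78 x 45 mm: leave alone
- torch_mid (a point): a metal torch, 140 mm long along its x, 34 mm thick: leave alone
There are look-alikes about, which are no part of the job. Leave any blue or red look-alike of the cover alone. What is shaped like the part that bears pack1_mid but orange is not meant.

How it is judged:
By the outcome, as a careful person would: the job done as asked, in the order asked, and still so for the second after the job is handed in, with the robot touching nothing.
Of pack1, pack2, pack3, pack4 only 2 to 4 are there at a start; the rules pass over those that are not, and their reading is None.
At some moment in a run one of pack1, pack2, pack3, pack4, cover may be knocked a few centimetres aside while the robot is not near it.
It also fails if it takes over 210 s, if anything falls off the work surface, if the arm or the gripper's body presses on something with over 40 N, if the wrist force passes 120 N, or if a joint passes its speed limit or range.

## Working session

There is one attempt and no reset: what is moved stays moved. The work goes in short steps, Python scripts to look and compute and a shell command to move; the robot and the scene stay as the last step left them, time stands still between calls to the robot, and variables do not carry over. Pictures are saved under pics/ and viewed, about 12 in all and at most 16, crops included, and the job is handed in when it is done.

```bash
ls; mkdir -p pics
cat > h.py <<'E'
import numpy as np, cv2
from workcell import env
from scipy.spatial.transform import Rotation as R
def T_tool():
    s=env.state(); T=np.eye(4)
    T[:3,:3]=R.from_euler('xyz',s['ee_rot'],degrees=True).as_matrix(); T[:3,3]=s['ee_pos']; return T
def cloud(name):
    p=env.camera_params(name); T=T_tool()@np.array(p['hand_eye']) if name=='wrist' else np.array(p['cam_to_world'])
    im,d=env.grab_frame(name); K=np.array(p['camera_matrix'])
    v,u=np.mgrid[0:d.shape[0],0:d.shape[1]]
    uv=np.stack([u,v],-1).reshape(-1,1,2).astype(float)
    dist=p.get('distortion'); dist=None if dist is None else np.array(dist,float)
    n=cv2.undistortPoints(uv,K,dist).reshape(*d.shape,2)
    P=np.stack([n[...,0]*d,-n[...,1]*d,-d],-1)
    W=P@T[:3,:3].T+T[:3,3]; W[d==0]=np.nan
    return im,d,W
E
python3 - <<'E'
from h import *
s=env.state();print({k:np.round(v,3) for k,v in s.items()})
print(env.camera_params('top').keys(),env.camera_params('wrist'))
a,d,W=cloud('top');np.savez('top.npz',a=a,d=d,W=W)
b,d2,W2=cloud('scene')
cv2.imwrite('pics/top.png',cv2.resize(a,(800,600),interpolation=cv2.INTER_CUBIC));cv2.imwrite('pics/scene.png',b)
print(np.round(W[::48,::64]).astype(int,casting='unsafe').tolist())
E
```

```text
pics
{'time_s': np.float64(0.0), 'qpos': array([ 6.7093e+01,  1.8351e+01,  8.9704e+01,  1.0000e-03,  7.2043e+01,
       -1.1470e+00]), 'qvel': array([-0.043,  0.035,  0.024, -0.062,  0.001,  0.075]), 'effort': array([ 1.0000e-03, -4.1247e+01, -2.3197e+01,  7.3000e-02,  4.6000e-02,
       -0.0000e+00]), 'ee_pos': array([212.979, 533.588, 213.142]), 'ee_rot': array([-1.79997e+02,  9.80000e-02,  6.82400e+01]), 'force': array([ 0.347,  0.656, -0.016]), 'torque': array([ 0.059, -0.052,  0.031]), 'gripper_width': np.float64(91.063)}
dict_keys(['camera_matrix', 'cam_to_world']) {'camera_matrix': array([[284.71936534,   0.        , 253.23735036],
       [  0.        , 284.71936534, 191.59391444],
       [  0.        ,   0.        ,   1.        ]]), 'hand_eye': array([[ 9.99998499e-01,  2.94769461e-04,  1.70731165e-03,
         7.70454036e-01],
       [ 7.66314708e-04, -9.59042134e-01, -2.83262418e-01,
        -8.12645515e+01],
       [ 1.55388670e-03,  2.83263301e-01, -9.59040921e-01,
        -1.70590582e+02],
       [ 0.00000000e+00,  0.00000000e+00,  0.00000000e+00,
         1.00000000e+00
[... 395 characters left out ...]
30, 4], [809, -237, 1], [798, -442, 6], [790, -647, 6]], [[669, 756, 48], [670, 572, 24], [669, 379, 4], [655, 175, 22], [653, -24, 6], [638, -221, 26], [638, -426, 3], [631, -629, -1]], [[526, 761, 18], [517, 564, 23], [482, 334, 145], [508, 179, -1], [500, -18, 0], [492, -215, 0], [474, -396, 50], [477, -608, 1]], [[383, 764, -9], [375, 568, -4], [367, 372, 3], [359, 180, 1], [352, -12, 2], [345, -205, -6], [337, -397, 0], [330, -590, -4]], [[229, 429, 550], [233, 559, -1], [225, 369, 1], [218, 181, 2], [211, -7, 3], [204, -195, 0], [197, -374, 29], [190, -567, 7]], [[160, 360, 659], [157, 267, 663], [91, 365, 5], [83, 183, -1], [95, -3, 181], [69, -186, -3], [63, -368, 3], [56, -550, 5]]]
```

View pics/top.png

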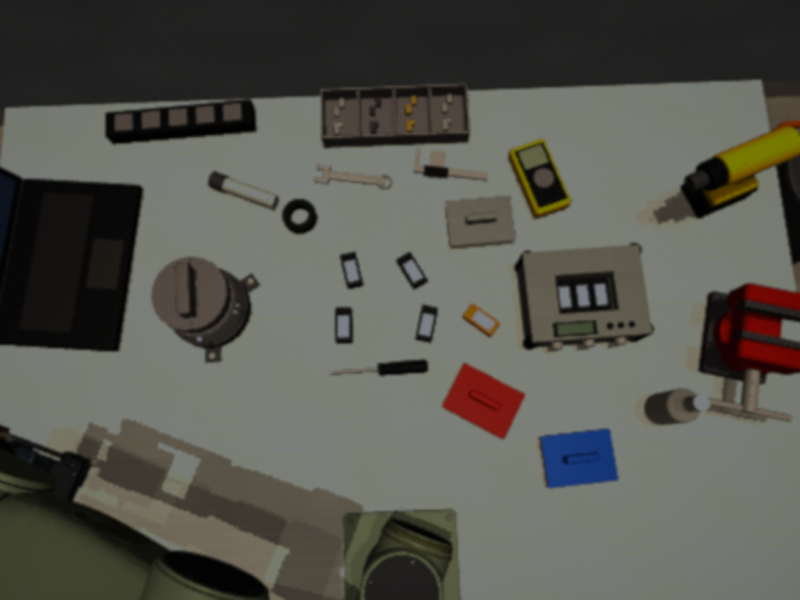

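View pics/scene.png

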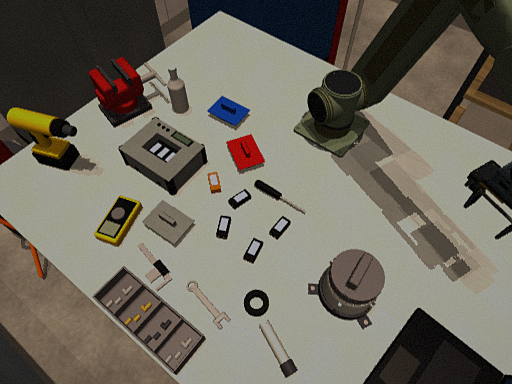

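Top view (800×600): lid at (190,297) with its wing near vertical. Black packs are at (351,269), (412,269), (344,324) and (427,322); the orange decoy is at (481,319). The grey cover is at (481,222), and the logger bay at (587,292). Next I measure them.

Run:
```python
from h import *
z=np.load('top.npz');a,W=z['a'],z['W'];k=1.5625
def box(u,v,r): return np.s_[int((v-r)/k):int((v+r)/k),int((u-r)/k):int((u+r)/k)]
def rect(P):
    c,(w,h),an=cv2.minAreaRect(P.astype(np.float32)); 
    q=cv2.boxPoints((c,(w,h),an)); e=[q[1]-q[0],q[2]-q[1]]; l=max(e,key=np.linalg.norm)
    return np.round(c,1),np.round(sorted((w,h)),1),round(np.degrees(np.arctan2(l[1],l[0]))%180,1)
g=a.astype(int).max(-1)
for n,u,v in [('p1',351,269),('p2',412,269),('p3',344,324),('p4',427,322)]:
    b=box(u,v,24);w=W[b];P=w.reshape(-1,3)
    # pack = dark or bright label => use height
    m=(P[:,2]>12)
    print(n,rect(P[m][:,:2]),np.nanmedian(P[m][:,2]), m.sum())
P=W[box(190,297,60)].reshape(-1,3)
m=(P[:,2]>135)&(P[:,2]<155);print('disc',cv2.minEnclosingCircle(P[m][:,:2].astype(np.float32)),np.median(P[m],0))
m=(P[:,2]>168);print('wing',rect(P[m][:,:2]),np.median(P[m],0),m.sum())
P=W[box(481,222,45)].reshape(-1,3)
m=(P[:,2]>15)&(P[:,2]<38);print('cover',rect(P[m][:,:2]),np.median(P[m],0))
m=P[:,2]>41;print('rib',rect(P[m][:,:2]),np.median(P[m],0),m.sum())
P=W[box(585,293,75)].reshape(-1,3)
m=(P[:,2]>70)&(P[:,2]<92);print('logger',rect(P[m][:,:2]),np.median(P[m],0))
b=box(587,292,36);P=W[b].reshape(-1,3);dk=(g[b].reshape(-1)<45)
print('bay dark',rect(P[dk][:,:2]),dk.sum())
```

```text
p1 (array([561.7,  77.3]), array([31.8, 68.9]), np.float32(11.4)) 22.85371881635797 229
p2 (array([557. , -41.4]), array([32.8, 68.9]), np.float32(28.5)) 22.5791937616832 237
p3 (array([453.1,  95.4]), array([31. , 68.3]), np.float32(178.5)) 22.526029715472077 245
p4 (array([449.9, -65.6]), array([31.3, 68.1]), np.float32(166.3)) 22.67452027057493 239
disc ((496.2672424316406, 355.05859375), 67.65618133544922) [492.90239696 342.65083845 144.36159696]
wing (array([496.9, 355.4]), array([25.9, 90. ]), np.float32(3.5)) [494.30572643 352.90044129 181.55846174] 331
cover (array([ 659.4, -187.9]), array([153.6, 186.9]), np.float32(169.8)) [ 645.04640021 -182.36235077   28.11066474]
rib (array([ 613.3, -216.8]), array([ 50.5, 149.6]), np.float32(44.2)) [ 645.81818873 -188.27824961   53.89530705] 141
logger (array([ 484.4, -360.9]), array([176.9, 226.7]), np.float32(92.3)) [ 481.39291571 -359.97078635   81.11679937]
bay dark (array([ 474.2, -362.8]), array([107.1, 129.9]), np.float32(87.4)) 534
```

```bash
cat >> h.py <<'E'
def to(x,y,z,yaw,noisy=1):
    T=T_tool(); d=T[:3,:3].T@(np.array([x,y,z])-T[:3,3])
    y0=env.state()['ee_rot'][2]; r=-((yaw-y0+90)%180-90)
    print('shift',np.round(d/1000,4),'roll',round(r,1),'alt',round(r-180*np.sign(r),1),'now',np.round(T[:3,3],1),'yaw',round(y0,1),'q6',round(env.state()['qpos'][5],1),'F',np.round(env.state()['force'],1))
E
python3 -c "
from h import *
to(497,355,235,93.5)"
```

```text
shift [-0.0606  0.33   -0.0217] roll -25.3 alt 154.7 now [213.  533.6 213.2] yaw 68.2 q6 -1.1 F [ 0.5 -0.5  0. ]
```

```bash
python3 -m pendant '[{"xyz":[-0.01,0.05,-0.02],"roll":-4,"jaw":0},{"xyz":[-0.02,0.1,-0.022],"roll":-8,"jaw":0},{"xyz":[-0.03,0.16,-0.022],"roll":-14,"jaw":0},{"xyz":[-0.04,0.22,-0.022],"roll":-19,"jaw":0},{"xyz":[-0.05,0.28,-0.022],"roll":-23,"jaw":0},{"xyz":[-0.06,0.33,-0.022],"roll":-25.3,"jaw":0},{"xyz":[-0.0605,0.33,-0.022],"roll":-25.3,"jaw":0},{"xyz":[-0.0605,0.33,-0.022],"roll":-25.3,"jaw":0}]' 60
python3 - <<'E'
from h import *
to(497,355,235,93.5)
a,d,W=cloud('wrist');cv2.imwrite('pics/w1.png',a)
P=W.reshape(-1,3)
m=(P[:,2]>172)&(P[:,2]<190)&(np.hypot(P[:,0]-497,P[:,1]-355)<70)
print(cv2.minAreaRect(P[m][:,:2].astype(np.float32)),np.median(P[m],0))
m=(P[:,2]>138)&(P[:,2]<150)&(np.hypot(P[:,0]-497,P[:,1]-355)<90)
print(cv2.minEnclosingCircle(P[m][:,:2].astype(np.float32)),np.median(P[m][:,2]))
E
```

```text
time_s: 1.1
ee_pos: [496.7, 355.5, 235.4]
ee_rot: [-179.9, 0.0, 93.5]
force: [-0.8, 0.3, -0.6]
gripper_width: 91.6
shift [-0.0005  0.0003  0.0004] roll -0.0 alt 180.0 now [496.7 355.5 235.4] yaw 93.5 q6 -59.0 F [-0.8  0.3 -0.6]
((495.70440673828125, 356.236083984375), (88.53038787841797, 23.96273422241211), 3.6056127548217773) [491.7076564  356.05812494 181.51232206]
((496.0091857910156, 356.431396484375), 67.26734924316406) 143.7823278863102
```

View pics/w1.png

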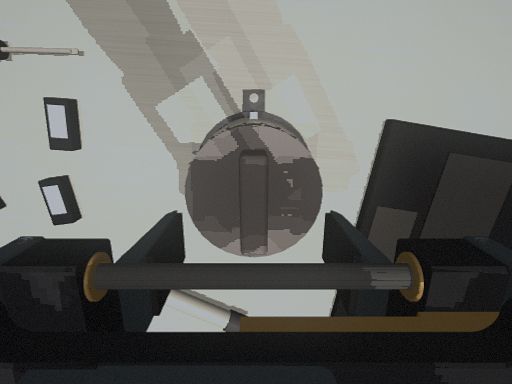

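Close view: the lid is central at (254,185) and the wing lies along the image vertical, as needed. Descend and grip.

```bash
python3 -m pendant '[{"xyz":[0.0,0.0,0.03],"roll":0,"jaw":0},{"xyz":[0.0005,-0.0005,0.06],"roll":0,"jaw":0},{"xyz":[0.0005,-0.0005,0.078],"roll":0,"jaw":0},{"xyz":[0.0005,-0.0005,0.087],"roll":0,"jaw":0.3},{"xyz":[0.0005,-0.0005,0.087],"roll":0,"jaw":1},{"xyz":[0.0005,-0.0005,0.087],"roll":0,"jaw":1},{"xyz":[0.0005,-0.0005,0.087],"roll":0,"jaw":1},{"xyz":[0.0005,-0.0005,0.087],"roll":0,"jaw":1}]' 60
```

```text
time_s: 2.15
ee_pos: [496.9, 356.1, 149.5]
ee_rot: [179.9, -0.0, 93.5]
force: [-0.9, -0.6, 0.9]
gripper_width: 44.0
```

```bash
python3 -m pendant '[{"xyz":[0,0,0],"roll":0,"jaw":1},{"xyz":[0,0,0.002],"roll":0,"jaw":1},{"xyz":[0,0,0.004],"roll":0,"jaw":1},{"xyz":[0,0,0.006],"roll":0,"jaw":1},{"xyz":[0,0,0.008],"roll":0,"jaw":1},{"xyz":[0,0,0.008],"roll":0,"jaw":1},{"xyz":[0,0,0.008],"roll":0,"jaw":1},{"xyz":[0,0,0.008],"roll":0,"jaw":1}]' 60
```

```text
time_s: 3.15
ee_pos: [496.9, 355.9, 142.8]
ee_rot: [179.9, -0.0, 93.5]
force: [-1.9, -2.5, 10.1]
gripper_width: 23.8
```

```bash
python3 -m pendant '[{"xyz":[0,0,0.002],"roll":0,"jaw":1},{"xyz":[0,0,0.004],"roll":0,"jaw":1},{"xyz":[0,0,0.005],"roll":0,"jaw":1},{"xyz":[0,0,0.005],"roll":0,"jaw":1},{"xyz":[0,0,0.005],"roll":0,"jaw":1},{"xyz":[0,0,0.005],"roll":0,"jaw":1},{"xyz":[0,0,0.005],"roll":0,"jaw":1},{"xyz":[0,0,0.005],"roll":0,"jaw":1}]' 60
```

```text
time_s: 4.15
ee_pos: [496.9, 355.9, 139.0]
ee_rot: [179.9, -0.0, 93.5]
force: [-3.7, -3.0, 15.6]
gripper_width: 24.1
```

```bash
python3 -m pendant '[{"xyz":[0,0,0],"roll":-6,"jaw":1},{"xyz":[0,0,0],"roll":-15,"jaw":1},{"xyz":[0,0,0],"roll":-25,"jaw":1},{"xyz":[0,0,0],"roll":-35,"jaw":1},{"xyz":[0,0,0],"roll":-45,"jaw":1},{"xyz":[0,0,0],"roll":-55,"jaw":1},{"xyz":[0,0,0],"roll":-64,"jaw":1},{"xyz":[0,0,0],"roll":-70,"jaw":1}]' 60; python3 -c "
from h import *
to(497,355,235,164); print(env.state()['torque'])"
```

```text
time_s: 5.15
ee_pos: [496.9, 356.4, 139.1]
ee_rot: [179.9, 0.1, 163.7]
force: [-2.0, -2.0, 14.9]
gripper_width: 23.5
shift [-0.0006 -0.0011 -0.0959] roll -0.3 alt 179.7 now [496.9 356.4 139.1] yaw 163.7 q6 -129.1 F [-2.  -2.  14.9]
[-0.66190148  0.65222996 -0.2747715 ]
```

Turned 70° with the seal pressed. Now lift slowly.

```bash
python3 -m pendant '[{"xyz":[0,0,-0.004],"roll":0,"jaw":1},{"xyz":[0,0,-0.008],"roll":0,"jaw":1},{"xyz":[0,0,-0.012],"roll":0,"jaw":1},{"xyz":[0,0,-0.016],"roll":0,"jaw":1},{"xyz":[0,0,-0.020],"roll":0,"jaw":1},{"xyz":[0,0,-0.024],"roll":0,"jaw":1},{"xyz":[0,0,-0.028],"roll":0,"jaw":1},{"xyz":[0,0,-0.028],"roll":0,"jaw":1}]' 60; python3 -c "
from h import *
to(320,230,235,163.5)"
```

```text
time_s: 6.15
ee_pos: [496.8, 356.1, 164.3]
ee_rot: [180.0, 0.0, 163.5]
force: [-0.5, 0.4, -1.8]
gripper_width: 24.1
shift [ 0.1339 -0.171  -0.0708] roll 0.0 alt -180.0 now [496.8 356.1 164.3] yaw 163.5 q6 -129.0 F [-0.5  0.4 -1.8]
```

```bash
python3 -m pendant '[{"xyz":[0,0,-0.03],"roll":0,"jaw":1},{"xyz":[0,0,-0.055],"roll":0,"jaw":1},{"xyz":[0.02,-0.025,-0.06],"roll":0,"jaw":1},{"xyz":[0.05,-0.064,-0.06],"roll":0,"jaw":1},{"xyz":[0.08,-0.102,-0.06],"roll":0,"jaw":1},{"xyz":[0.11,-0.14,-0.06],"roll":0,"jaw":1},{"xyz":[0.13,-0.166,-0.03],"roll":0,"jaw":1},{"xyz":[0.134,-0.171,0.02],"roll":0,"jaw":1}]' 60
python3 -m pendant '[{"xyz":[0,0,0.04],"roll":0,"jaw":1},{"xyz":[0,0,0.08],"roll":0,"jaw":1},{"xyz":[0,0,0.09],"roll":0,"jaw":1},{"xyz":[0,0,0.097],"roll":0,"jaw":1},{"xyz":[0,0,0.10],"roll":0,"jaw":1},{"xyz":[0,0,0.102],"roll":0,"jaw":1},{"xyz":[0,0,0.102],"roll":0,"jaw":1},{"xyz":[0,0,0.102],"roll":0,"jaw":1}]' 60
```

```text
time_s: 7.15
ee_pos: [319.3, 229.6, 144.7]
ee_rot: [179.8, 0.2, 163.5]
force: [0.8, 0.3, -1.1]
gripper_width: 23.7
time_s: 8.15
ee_pos: [320.0, 230.1, 42.3]
ee_rot: [180.0, 0.0, 163.5]
force: [-0.2, -0.1, -1.6]
gripper_width: 24.0
```

```bash
python3 -m pendant '[{"xyz":[0,0,0.002],"roll":0,"jaw":1},{"xyz":[0,0,0.003],"roll":0,"jaw":1},{"xyz":[0,0,0.004],"roll":0,"jaw":1},{"xyz":[0,0,0.005],"roll":0,"jaw":1},{"xyz":[0,0,0.006],"roll":0,"jaw":1},{"xyz":[0,0,0.006],"roll":0,"jaw":1},{"xyz":[0,0,0.006],"roll":0,"jaw":1},{"xyz":[0,0,0.006],"roll":0,"jaw":1}]' 60
```

```text
time_s: 9.15
ee_pos: [319.7, 230.0, 36.1]
ee_rot: [180.0, 0.0, 163.5]
force: [-1.2, -0.6, 2.8]
gripper_width: 24.0
```

```bash
python3 -m pendant '[{"xyz":[0,0,0],"roll":0,"jaw":0.4},{"xyz":[0,0,0],"roll":0,"jaw":0},{"xyz":[0,0,0],"roll":0,"jaw":0},{"xyz":[0,0,-0.005],"roll":0,"jaw":0},{"xyz":[0,0,-0.04],"roll":0,"jaw":0},{"xyz":[0,0,-0.1],"roll":0,"jaw":0},{"xyz":[0,0,-0.15],"roll":5,"jaw":0},{"xyz":[0,0,-0.18],"roll":15,"jaw":0}]' 60
python3 -c "
from h import *
to(453,95,216,88.5)"
```

```text
time_s: 10.15
ee_pos: [320.4, 230.4, 219.0]
ee_rot: [179.8, 0.1, 148.2]
force: [0.3, 0.2, -0.1]
gripper_width: 91.1
shift [-0.184  -0.0453  0.0031] roll 59.7 alt -120.3 now [320.4 230.4 219. ] yaw 148.2 q6 -114.2 F [ 0.3  0.2 -0.1]
```

```bash
python3 -m pendant '[{"xyz":[-0.02,-0.005,0],"roll":8,"jaw":0},{"xyz":[-0.05,-0.012,0],"roll":18,"jaw":0},{"xyz":[-0.09,-0.022,0],"roll":28,"jaw":0},{"xyz":[-0.13,-0.032,0.003],"roll":38,"jaw":0},{"xyz":[-0.16,-0.04,0.003],"roll":48,"jaw":0},{"xyz":[-0.184,-0.0453,0.003],"roll":57,"jaw":0},{"xyz":[-0.184,-0.0453,0.003],"roll":60,"jaw":0},{"xyz":[-0.184,-0.0453,0.003],"roll":60,"jaw":0}]' 60
cat >> h.py <<'E'
def rect(P):
    c,(w,h),an=cv2.minAreaRect(P.astype(np.float32)); 
    q=cv2.boxPoints((c,(w,h),an)); e=[q[1]-q[0],q[2]-q[1]]; l=max(e,key=np.linalg.norm)
    return np.round(c,1),np.round(sorted((w,h)),1),round(float(np.degrees(np.arctan2(l[1],l[0]))%180),1)
def blobs(W,lo,hi,amin=150):
    m=((W[...,2]>lo)&(W[...,2]<hi)).astype(np.uint8); m=cv2.morphologyEx(m,cv2.MORPH_OPEN,np.ones((3,3)))
    n,L,st,_=cv2.connectedComponentsWithStats(m)
    for i in range(1,n):
        if st[i,4]>amin:
            P=W[L==i]; print('blob px',st[i],rect(P[:,:2]),'z',round(float(np.median(P[:,2])),1))
E
python3 - <<'E'
from h import *
a,d,W=cloud('wrist');cv2.imwrite('pics/w2.png',a);blobs(W,15,29)
to(453,95,216,88.5)
E
```

```text
time_s: 11.15
ee_pos: [453.0, 95.0, 213.0]
ee_rot: [-180.0, -0.0, 88.5]
force: [-0.0, 0.8, -0.3]
gripper_width: 91.1
blob px [   0    0   91  110 6060] (array([ 305. , -149.5]), array([94.1, 97.7]), 60.0) z 27.2
blob px [ 122   93   80   25 1590] (array([365.8, -14.2]), array([24.9, 95.6]), 91.9) z 23.6
blob px [389 142  59  82 538] (array([468.5, 300.5]), array([ 32.1, 124.2]), 153.1) z 22.3
blob px [ 117  145   30   54 1307] (array([449. , -64.5]), array([32.2, 68. ]), 166.5) z 22.0
blob px [ 241  146   25   51 1244] (array([452. ,  95.3]), array([31.2, 67.2]), 179.1) z 21.9
blob px [  22  152   59   48 1381] (array([ 451.6, -170.2]), array([33.2, 68.9]), 50.7) z 22.1
blob px [  0 206  13  38 265] (array([ 517.5, -249.7]), array([ 3.9, 52.6]), 0.8) z 20.7
blob px [227 224  31  39 884] (array([557.3,  77.5]), array([31.9, 60.2]), 11.1) z 21.9
blob px [290 295  45  22 613] (array([660.9, 178.6]), array([35.5, 65.7]), 90.0) z 24.1
shift [-0.0002  0.0001 -0.003 ] roll 0.1 alt -179.9 now [452.9  95.2 213. ] yaw 88.6 q6 -78.1 F [-0.3 -0.1  0. ]
```

View pics/w2.png

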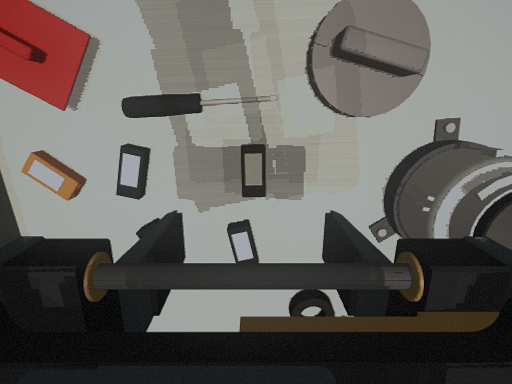

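The lid stands on the bench at (370,55) and the canister is open. Pack 3 is centred at (253,170), aligned to the jaws. Pick it.

```bash
python3 -m pendant '[{"xyz":[0,0,0.05],"roll":0,"jaw":0.4},{"xyz":[0,0,0.11],"roll":0,"jaw":0.4},{"xyz":[0,0.0,0.165],"roll":0,"jaw":0.4},{"xyz":[0,0.0,0.195],"roll":0,"jaw":0.4},{"xyz":[0,0.0,0.208],"roll":0,"jaw":0.4},{"xyz":[0,0,0.209],"roll":0,"jaw":0.4},{"xyz":[0,0,0.209],"roll":0,"jaw":0.8},{"xyz":[0,0,0.209],"roll":0,"jaw":0.8}]' 30
python3 -m pendant '[{"xyz":[0,0,0],"roll":0,"jaw":1},{"xyz":[0,0,0],"roll":0,"jaw":1},{"xyz":[0,0,-0.01],"roll":0,"jaw":1},{"xyz":[0,0,-0.04],"roll":0,"jaw":1},{"xyz":[0,0,-0.09],"roll":0,"jaw":1},{"xyz":[0,0,-0.15],"roll":0,"jaw":1},{"xyz":[0,0,-0.19],"roll":0,"jaw":1},{"xyz":[0,0,-0.20],"roll":0,"jaw":1}]' 30
python3 -c "
from h import *
to(496.5,355.8,204,88.5)"
```

```text
time_s: 12.2
ee_pos: [454.0, 95.5, 5.1]
ee_rot: [179.8, -0.0, 88.5]
force: [0.8, 0.2, 0.0]
gripper_width: 37.9
time_s: 13.2
ee_pos: [454.2, 95.5, 206.9]
ee_rot: [179.7, -0.1, 88.5]
force: [-0.2, 1.0, -1.2]
gripper_width: 32.2
shift [0.2613 0.0357 0.0034] roll 0.0 alt -180.0 now [454.2  95.5 206.9] yaw 88.5 q6 -78.1 F [-0.2  1.  -1.2]
```

```bash
python3 -m pendant '[{"xyz":[0.05,0.007,0],"roll":0,"jaw":1},{"xyz":[0.11,0.015,0],"roll":0,"jaw":1},{"xyz":[0.17,0.023,0],"roll":0,"jaw":1},{"xyz":[0.23,0.031,0.003],"roll":0,"jaw":1},{"xyz":[0.261,0.0357,0.003],"roll":0,"jaw":1},{"xyz":[0.261,0.0357,0.003],"roll":0,"jaw":1},{"xyz":[0.261,0.0357,0.035],"roll":0,"jaw":1},{"xyz":[0.261,0.0357,0.055],"roll":0,"jaw":1}]' 30
python3 -c "
from h import *
to(496.5,355.8,80,88.5)"
```

```text
time_s: 14.2
ee_pos: [494.1, 353.3, 146.7]
ee_rot: [-179.8, 0.2, 88.5]
force: [0.4, 0.3, -1.2]
gripper_width: 31.8
shift [0.0028 0.0026 0.0666] roll 0.0 alt -180.0 now [494.1 353.3 146.7] yaw 88.5 q6 -54.0 F [ 0.4  0.3 -1.2]
```

```bash
python3 -m pendant '[{"xyz":[0,0.001,0.01],"roll":0,"jaw":1},{"xyz":[0.001,0.001,0.04],"roll":0,"jaw":1},{"xyz":[0.001,0.001,0.06],"roll":0,"jaw":1},{"xyz":[0.001,0.001,0.072],"roll":0,"jaw":1},{"xyz":[0.001,0.001,0.075],"roll":0,"jaw":1},{"xyz":[0.001,0.001,0.075],"roll":0,"jaw":1},{"xyz":[0.001,0.001,0.075],"roll":0,"jaw":0.54},{"xyz":[0.001,0.001,0.075],"roll":0,"jaw":0.54}]' 30
python3 -m pendant '[{"xyz":[0,0,0],"roll":0,"jaw":0.54},{"xyz":[0,0,0],"roll":0,"jaw":0.54},{"xyz":[0,0,-0.03],"roll":0,"jaw":0.54},{"xyz":[0,0,-0.08],"roll":0,"jaw":0.54},{"xyz":[0,0,-0.13],"roll":0,"jaw":0.54},{"xyz":[0,0,-0.135],"roll":0,"jaw":0.4},{"xyz":[0,0,-0.135],"roll":0,"jaw":0.4},{"xyz":[0,0,-0.135],"roll":0,"jaw":0.4}]' 30
python3 -c "
from h import *
to(560,77.5,206,101)"
```

```text
time_s: 15.2
ee_pos: [496.8, 356.6, 74.8]
ee_rot: [179.9, -0.1, 88.5]
force: [0.0, 0.8, -0.5]
gripper_width: 41.9
time_s: 16.2
ee_pos: [495.6, 355.7, 207.0]
ee_rot: [-179.8, 0.1, 88.5]
force: [0.7, 0.2, -0.4]
gripper_width: 54.8
shift [-0.2764  0.0715  0.0014] roll -12.5 alt 167.5 now [495.6 355.7 207. ] yaw 88.5 q6 -54.0 F [ 0.7  0.2 -0.4]
```

```bash
python3 -m pendant '[{"xyz":[-0.04,0.01,0],"roll":-2,"jaw":0.4},{"xyz":[-0.10,0.025,0],"roll":-5,"jaw":0.4},{"xyz":[-0.16,0.041,0],"roll":-8,"jaw":0.4},{"xyz":[-0.22,0.057,0],"roll":-11,"jaw":0.4},{"xyz":[-0.26,0.068,0],"roll":-12.5,"jaw":0.4},{"xyz":[-0.2764,0.0715,0],"roll":-12.5,"jaw":0.4},{"xyz":[-0.2764,0.0715,0],"roll":-12.5,"jaw":0.4},{"xyz":[-0.2764,0.0715,0],"roll":-12.5,"jaw":0.4}]' 30
python3 - <<'E'
from h import *
a,d,W=cloud('wrist');blobs(W,15,29,700)
to(560.5,77.5,5,101)
E
```

```text
time_s: 17.2
ee_pos: [560.4, 79.5, 208.5]
ee_rot: [-180.0, -0.1, 101.1]
force: [0.2, 0.6, -0.6]
gripper_width: 54.6
blob px [  23    5   66   69 2020] (array([ 451.7, -170.4]), array([32.6, 68.9]), 51.1) z 22.2
blob px [ 127   22   45   69 1854] (array([449.5, -64.8]), array([32.6, 68.1]), 165.6) z 22.1
blob px [ 139  123   43   57 1411] (array([556.2, -40.5]), array([32.7, 67.9]), 29.0) z 21.9
blob px [ 239  147   26   52 1267] (array([561.2,  77.8]), array([31.7, 67.7]), 10.2) z 21.9
blob px [   0  162   97   79 5471] (array([ 649.3, -177.9]), array([ 94.4, 126.8]), 93.7) z 27.1
shift [-0.0022 -0.0003  0.2036] roll 0.1 alt -179.9 now [560.5  79.6 208.7] yaw 101.1 q6 -94.2 F [-0.8  0.1  0.7]
```

```bash
python3 -m pendant '[{"xyz":[0,0,0.05],"roll":0,"jaw":0.4},{"xyz":[-0.0015,0.001,0.11],"roll":0.5,"jaw":0.4},{"xyz":[-0.0015,0.001,0.165],"roll":0.5,"jaw":0.4},{"xyz":[-0.0015,0.001,0.192],"roll":0.5,"jaw":0.4},{"xyz":[-0.0015,0.001,0.203],"roll":0.5,"jaw":0.4},{"xyz":[-0.0015,0.001,0.204],"roll":0.5,"jaw":0.4},{"xyz":[-0.0015,0.001,0.204],"roll":0.5,"jaw":0.8},{"xyz":[-0.0015,0.001,0.204],"roll":0.5,"jaw":0.8}]' 30
python3 -m pendant '[{"xyz":[0,0,0],"roll":0,"jaw":1},{"xyz":[0,0,0],"roll":0,"jaw":1},{"xyz":[0,0,-0.01],"roll":0,"jaw":1},{"xyz":[0,0,-0.04],"roll":0,"jaw":1},{"xyz":[0,0,-0.09],"roll":0,"jaw":1},{"xyz":[0,0,-0.15],"roll":0,"jaw":1},{"xyz":[0,0,-0.19],"roll":0,"jaw":1},{"xyz":[0,0,-0.20],"roll":0,"jaw":1}]' 30
python3 -c "
from h import *
to(496.5,356,204,88.5)"
```

```text
time_s: 18.25
ee_pos: [563.0, 77.0, 6.3]
ee_rot: [179.8, 0.0, 100.5]
force: [0.6, 0.3, 0.1]
gripper_width: 37.2
time_s: 19.25
ee_pos: [563.3, 76.9, 208.1]
ee_rot: [179.7, 0.0, 100.5]
force: [0.1, -0.7, -1.4]
gripper_width: 31.9
shift [ 0.2866 -0.0147  0.0039] roll 12.0 alt -168.0 now [563.3  76.9 208.1] yaw 100.5 q6 -93.9 F [ 0.1 -0.7 -1.4]
```

```bash
python3 -m pendant '[{"xyz":[0.05,-0.003,0],"roll":2,"jaw":1},{"xyz":[0.11,-0.006,0],"roll":5,"jaw":1},{"xyz":[0.17,-0.009,0],"roll":8,"jaw":1},{"xyz":[0.23,-0.012,0.003],"roll":11,"jaw":1},{"xyz":[0.27,-0.0143,0.003],"roll":12,"jaw":1},{"xyz":[0.286,-0.0147,0.003],"roll":12,"jaw":1},{"xyz":[0.286,-0.0147,0.003],"roll":12,"jaw":1},{"xyz":[0.286,-0.0147,0.03],"roll":12,"jaw":1}]' 30
python3 -m pendant '[{"xyz":[0,0,0.02],"roll":0,"jaw":1},{"xyz":[0,0,0.05],"roll":0,"jaw":1},{"xyz":[0,0,0.08],"roll":0,"jaw":1},{"xyz":[0,0,0.097],"roll":0,"jaw":1},{"xyz":[0,0,0.1],"roll":0,"jaw":1},{"xyz":[0,0,0.1],"roll":0,"jaw":1},{"xyz":[0,0,0.1],"roll":0,"jaw":0.54},{"xyz":[0,0,0.1],"roll":0,"jaw":0.54}]' 30
python3 -m pendant '[{"xyz":[0,0,0],"roll":0,"jaw":0.54},{"xyz":[0,0,0],"roll":0,"jaw":0.54},{"xyz":[0,0,-0.03],"roll":0,"jaw":0.54},{"xyz":[0,0,-0.08],"roll":0,"jaw":0.54},{"xyz":[0,0,-0.13],"roll":0,"jaw":0.54},{"xyz":[0,0,-0.135],"roll":0,"jaw":0.4},{"xyz":[0,0,-0.135],"roll":0,"jaw":0.4},{"xyz":[0,0,-0.135],"roll":0,"jaw":0.4}]' 30
python3 -c "
from h import *
to(556.5,-41,206,118.5)"
```

```text
time_s: 20.25
ee_pos: [497.0, 354.6, 176.3]
ee_rot: [179.8, -0.1, 88.5]
force: [0.4, -0.1, -0.8]
gripper_width: 32.0
time_s: 21.25
ee_pos: [495.9, 355.7, 76.0]
ee_rot: [179.9, -0.1, 88.5]
force: [-0.2, -0.2, 0.1]
gripper_width: 41.9
time_s: 22.25
ee_pos: [494.5, 354.8, 208.1]
ee_rot: [-179.8, 0.1, 88.5]
force: [-0.1, 0.2, -0.4]
gripper_width: 54.5
shift [-0.3941  0.0721  0.0027] roll -30.0 alt 150.0 now [494.5 354.8 208.1] yaw 88.5 q6 -54.0 F [-0.1  0.2 -0.4]
```

```bash
python3 -m pendant '[{"xyz":[-0.04,0.008,0],"roll":-3,"jaw":0.4},{"xyz":[-0.10,0.018,0],"roll":-8,"jaw":0.4},{"xyz":[-0.16,0.029,0],"roll":-13,"jaw":0.4},{"xyz":[-0.22,0.04,0],"roll":-18,"jaw":0.4},{"xyz":[-0.28,0.051,0],"roll":-23,"jaw":0.4},{"xyz":[-0.34,0.063,0],"roll":-28,"jaw":0.4},{"xyz":[-0.385,0.071,0],"roll":-30,"jaw":0.4},{"xyz":[-0.394,0.0721,0],"roll":-30,"jaw":0.4}]' 30
python3 - <<'E'
from h import *
a,d,W=cloud('wrist');blobs(W,15,29,700)
to(556.5,-41,5,118.5)
E
```

```text
time_s: 23.25
ee_pos: [556.9, -42.9, 208.3]
ee_rot: [-179.9, -0.1, 118.3]
force: [-0.5, 0.4, -0.4]
gripper_width: 54.7
blob px [ 172    6   50   71 1864] (array([ 452.1, -170.4]), array([32. , 68.2]), 51.2) z 22.0
blob px [ 313   11   79   58 1972] (array([366.2, -13.7]), array([25.2, 98.6]), 91.8) z 23.3
blob px [ 251   55   57   62 1635] (array([449.5, -65.1]), array([32. , 67.8]), 165.8) z 21.9
blob px [486  70  26  91 746] (array([354.6, 191.3]), array([ 29.4, 109.5]), 41.0) z 22.0
blob px [  66  133  118  103 6204] (array([ 649.3, -180.4]), array([ 94.4, 129.9]), 93.2) z 27.0
blob px [ 242  147   25   52 1284] (array([555.9, -41.2]), array([31.7, 67.1]), 28.4) z 21.8
shift [0.0012 0.0009 0.2034] roll -0.1 alt 179.9 now [556.9 -42.4 208.4] yaw 118.4 q6 -123.9 F [ 0.2 -0.2 -0.2]
```

```bash
python3 -m pendant '[{"xyz":[0,0,0.05],"roll":0,"jaw":0.4},{"xyz":[0.001,0.0005,0.11],"roll":0,"jaw":0.4},{"xyz":[0.001,0.0005,0.165],"roll":0,"jaw":0.4},{"xyz":[0.001,0.0005,0.192],"roll":0,"jaw":0.4},{"xyz":[0.001,0.0005,0.203],"roll":0,"jaw":0.4},{"xyz":[0.001,0.0005,0.204],"roll":0,"jaw":0.4},{"xyz":[0.001,0.0005,0.204],"roll":0,"jaw":0.8},{"xyz":[0.001,0.0005,0.204],"roll":0,"jaw":0.8}]' 30
python3 -m pendant '[{"xyz":[0,0,0],"roll":0,"jaw":1},{"xyz":[0,0,0],"roll":0,"jaw":1},{"xyz":[0,0,-0.01],"roll":0,"jaw":1},{"xyz":[0,0,-0.04],"roll":0,"jaw":1},{"xyz":[0,0,-0.09],"roll":0,"jaw":1},{"xyz":[0,0,-0.15],"roll":0,"jaw":1},{"xyz":[0,0,-0.19],"roll":0,"jaw":1},{"xyz":[0,0,-0.20],"roll":0,"jaw":1}]' 30
python3 -c "
from h import *
to(496.5,356,204,88.5)"
```

```text
time_s: 24.3
ee_pos: [558.2, -39.2, 7.2]
ee_rot: [179.9, 0.1, 118.5]
force: [-0.1, -0.4, 0.0]
gripper_width: 37.6
time_s: 25.3
ee_pos: [558.4, -39.3, 208.9]
ee_rot: [179.7, 0.2, 118.5]
force: [-0.0, 1.4, -1.0]
gripper_width: 31.8
shift [0.3769 0.1345 0.0045] roll 30.0 alt -150.0 now [558.4 -39.3 208.9] yaw 118.5 q6 -123.8 F [-0.   1.4 -1. ]
```

```bash
python3 -m pendant '[{"xyz":[0.05,0.018,0],"roll":3,"jaw":1},{"xyz":[0.105,0.0375,0],"roll":8,"jaw":1},{"xyz":[0.16,0.057,0],"roll":13,"jaw":1},{"xyz":[0.215,0.0767,0.003],"roll":18,"jaw":1},{"xyz":[0.27,0.0963,0.003],"roll":23,"jaw":1},{"xyz":[0.325,0.116,0.003],"roll":28,"jaw":1},{"xyz":[0.368,0.1315,0.003],"roll":30,"jaw":1},{"xyz":[0.377,0.1345,0.003],"roll":30,"jaw":1}]' 30
python3 -m pendant '[{"xyz":[0,0,0.0],"roll":0,"jaw":1},{"xyz":[0,0,0.05],"roll":0,"jaw":1},{"xyz":[0,0,0.1],"roll":0,"jaw":1},{"xyz":[0,0,0.12],"roll":0,"jaw":1},{"xyz":[0,0,0.128],"roll":0,"jaw":1},{"xyz":[0,0,0.128],"roll":0,"jaw":1},{"xyz":[0,0,0.128],"roll":0,"jaw":0.54},{"xyz":[0,0,0.128],"roll":0,"jaw":0.54}]' 30
python3 -m pendant '[{"xyz":[0,0,0],"roll":0,"jaw":0.54},{"xyz":[0,0,0],"roll":0,"jaw":0.54},{"xyz":[0,0,-0.03],"roll":0,"jaw":0.54},{"xyz":[0,0,-0.08],"roll":0,"jaw":0.54},{"xyz":[0,0,-0.13],"roll":0,"jaw":0.54},{"xyz":[0,0,-0.135],"roll":0,"jaw":0.4},{"xyz":[0,0,-0.135],"roll":0,"jaw":0.4},{"xyz":[0,0,-0.135],"roll":0,"jaw":0.4}]' 30
python3 -c "
from h import *
to(449.5,-65,206,76)"
```

```text
time_s: 26.3
ee_pos: [493.7, 358.2, 200.5]
ee_rot: [-179.8, 0.1, 88.7]
force: [0.4, 0.4, -1.3]
gripper_width: 31.7
time_s: 27.3
ee_pos: [496.1, 356.6, 76.3]
ee_rot: [179.9, -0.1, 88.5]
force: [-0.4, -0.6, -1.0]
gripper_width: 41.9
time_s: 28.3
ee_pos: [494.6, 355.6, 208.1]
ee_rot: [-179.8, 0.1, 88.5]
force: [0.0, -0.2, 0.2]
gripper_width: 54.8
shift [-0.4217 -0.0343  0.003 ] roll 12.5 alt -167.5 now [494.6 355.6 208.1] yaw 88.5 q6 -53.9 F [ 0.  -0.2  0.2]
```

```bash
python3 -m pendant '[{"xyz":[-0.05,-0.004,0],"roll":2,"jaw":0.4},{"xyz":[-0.11,-0.009,0],"roll":4,"jaw":0.4},{"xyz":[-0.17,-0.014,0],"roll":6,"jaw":0.4},{"xyz":[-0.23,-0.019,0],"roll":8,"jaw":0.4},{"xyz":[-0.29,-0.024,0],"roll":10,"jaw":0.4},{"xyz":[-0.35,-0.029,0],"roll":12,"jaw":0.4},{"xyz":[-0.41,-0.0335,0],"roll":12.5,"jaw":0.4},{"xyz":[-0.4217,-0.0343,0],"roll":12.5,"jaw":0.4}]' 30
python3 - <<'E'
from h import *
a,d,W=cloud('wrist');blobs(W,15,29,700)
to(449.5,-65,5,76)
E
```

```text
time_s: 29.3
ee_pos: [449.0, -67.2, 208.7]
ee_rot: [-179.8, 0.0, 75.8]
force: [0.0, 0.0, -0.1]
gripper_width: 54.8
blob px [  0   0  32  41 942] (array([ 212. , -285.4]), array([33.7, 40.6]), 94.9) z 27.1
blob px [  79    8  124  117 8955] (array([ 296.8, -164. ]), array([ 94.2, 130.3]), 59.7) z 27.0
blob px [ 239   78   82   40 1635] (array([366.1, -12.8]), array([24.9, 99.9]), 91.9) z 23.4
blob px [ 243  147   25   52 1278] (array([449.2, -64.5]), array([31.6, 67.6]), 165.3) z 21.9
blob px [ 150  174   56   40 1258] (array([ 451.7, -170.4]), array([32.5, 68.6]), 51.1) z 22.0
blob px [ 198  289   59   28 1374] (array([ 624.7, -151.9]), array([48.7, 85.9]), 76.0) z 26.9
shift [2.000e-03 2.000e-04 2.038e-01] roll -0.2 alt 179.8 now [449.4 -66.9 208.8] yaw 75.8 q6 -85.7 F [ 0.1 -0.2 -0.2]
```

```bash
python3 -m pendant '[{"xyz":[0,0,0.05],"roll":0,"jaw":0.4},{"xyz":[0.001,0,0.11],"roll":0.3,"jaw":0.4},{"xyz":[0.001,0,0.165],"roll":0.3,"jaw":0.4},{"xyz":[0.001,0,0.192],"roll":0.3,"jaw":0.4},{"xyz":[0.001,0,0.203],"roll":0.3,"jaw":0.4},{"xyz":[0.001,0,0.204],"roll":0.3,"jaw":0.4},{"xyz":[0.001,0,0.204],"roll":0.3,"jaw":0.8},{"xyz":[0.001,0,0.204],"roll":0.3,"jaw":0.8}]' 30
python3 -m pendant '[{"xyz":[0,0,0],"roll":0,"jaw":1},{"xyz":[0,0,0],"roll":0,"jaw":1},{"xyz":[0,0,-0.01],"roll":0,"jaw":1},{"xyz":[0,0,-0.04],"roll":0,"jaw":1},{"xyz":[0,0,-0.09],"roll":0,"jaw":1},{"xyz":[0,0,-0.15],"roll":0,"jaw":1},{"xyz":[0,0,-0.19],"roll":0,"jaw":1},{"xyz":[0,0,-0.20],"roll":0,"jaw":1}]' 30
python3 -c "
from h import *
to(496.5,356,204,88.5)"
```

```text
time_s: 30.35
ee_pos: [451.5, -63.6, 7.0]
ee_rot: [179.9, -0.0, 75.7]
force: [0.0, -0.3, -0.6]
gripper_width: 37.4
time_s: 31.35
ee_pos: [451.7, -63.7, 208.8]
ee_rot: [179.7, -0.0, 75.7]
force: [0.2, 0.6, -2.0]
gripper_width: 31.3
shift [ 0.4178 -0.06    0.0047] roll -12.8 alt 167.2 now [451.7 -63.7 208.8] yaw 75.7 q6 -85.2 F [ 0.2  0.6 -2. ]
```

```bash
python3 -m pendant '[{"xyz":[0.05,-0.007,0],"roll":-1,"jaw":1},{"xyz":[0.11,-0.016,0],"roll":-3,"jaw":1},{"xyz":[0.17,-0.0244,0],"roll":-5,"jaw":1},{"xyz":[0.23,-0.033,0.003],"roll":-7,"jaw":1},{"xyz":[0.29,-0.0417,0.003],"roll":-9,"jaw":1},{"xyz":[0.35,-0.05,0.003],"roll":-11,"jaw":1},{"xyz":[0.405,-0.058,0.003],"roll":-12.8,"jaw":1},{"xyz":[0.418,-0.06,0.003],"roll":-12.8,"jaw":1}]' 30
python3 - <<'E'
from h import *
a,d,W=cloud('wrist');cv2.imwrite('pics/w3.png',a)
P=W[np.hypot(W[...,0]-496.5,W[...,1]-356)<42]; P=P[P[:,2]<135]; print(len(P),np.percentile(P[:,2],[1,25,50,75,99]).round())
to(496.5,356,100,88.5)
E
```

```text
time_s: 32.35
ee_pos: [494.4, 358.9, 200.5]
ee_rot: [-179.8, 0.1, 88.7]
force: [-0.0, -1.3, -1.3]
gripper_width: 31.8
1473 [ 3.  5. 69. 71. 72.]
shift [-0.0027  0.0022  0.1007] roll 0.2 alt -179.8 now [494.6 358.9 200.7] yaw 88.7 q6 -53.8 F [ 0.9  0.7 -0.8]
```

View pics/w3.png

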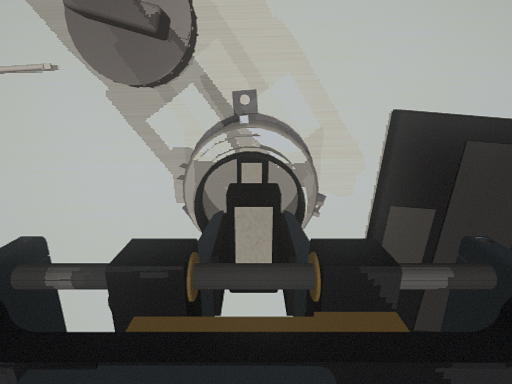

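The three packs lie neatly stacked, top at 71 mm. Lower the fourth onto them.

```bash
python3 -m pendant '[{"xyz":[0,0,0.0],"roll":0,"jaw":1},{"xyz":[0,0,0.05],"roll":0,"jaw":1},{"xyz":[0,0,0.1],"roll":0,"jaw":1},{"xyz":[0,0,0.115],"roll":0,"jaw":1},{"xyz":[0,0,0.121],"roll":0,"jaw":1},{"xyz":[0,0,0.121],"roll":0,"jaw":1},{"xyz":[0,0,0.121],"roll":0,"jaw":0.54},{"xyz":[0,0,0.121],"roll":0,"jaw":0.54}]' 30
python3 -m pendant '[{"xyz":[0,0,0],"roll":0,"jaw":0.54},{"xyz":[0,0,0],"roll":0,"jaw":0.54},{"xyz":[0,0,-0.03],"roll":0,"jaw":0.54},{"xyz":[0,0,-0.08],"roll":0,"jaw":0.54},{"xyz":[0,0,-0.13],"roll":0,"jaw":0.54},{"xyz":[0,0,-0.135],"roll":0,"jaw":0.2},{"xyz":[0,0,-0.135],"roll":0,"jaw":0},{"xyz":[0,0,-0.135],"roll":0,"jaw":0}]' 30
python3 - <<'E'
from h import *
a,d,W=cloud('wrist')
P=W[np.hypot(W[...,0]-496.5,W[...,1]-356)<42]; P=P[P[:,2]<135]; print(len(P),np.percentile(P[:,2],[1,25,50,75,99]).round())
m=(W[...,2]>125)&(W[...,2]<150)&(np.hypot(W[...,0]-496.5,W[...,1]-356)<80);print('ring',cv2.minEnclosingCircle(W[m][:,:2].astype(np.float32)),np.median(W[m][:,2]))
blobs(W,45,85,400)
to(320,230,216,163.5)
E
```

```text
time_s: 33.4
ee_pos: [496.1, 356.9, 83.4]
ee_rot: [179.9, -0.1, 88.5]
force: [-0.4, 0.0, -0.1]
gripper_width: 41.8
time_s: 34.4
ee_pos: [494.6, 355.8, 215.1]
ee_rot: [-179.8, 0.1, 88.5]
force: [0.9, 0.5, -0.8]
gripper_width: 69.3
2763 [ 3.  5. 92. 93. 95.]
ring ((496.4566955566406, 356.4364318847656), 51.360984802246094) 136.30949620065502
blob px [  76    0   99   42 2515] (array([319.4, 232.2]), array([24.3, 89.6]), 73.7) z 70.5
shift [-0.1303 -0.1714 -0.0002] roll -75.0 alt 105.0 now [494.7 355.8 215.1] yaw 88.5 q6 -53.9 F [0.1 0.  0.9]
```

```bash
python3 -m pendant '[{"xyz":[-0.02,-0.024,0],"roll":-9,"jaw":0},{"xyz":[-0.04,-0.05,0],"roll":-19,"jaw":0},{"xyz":[-0.06,-0.078,0],"roll":-29,"jaw":0},{"xyz":[-0.08,-0.104,0],"roll":-39,"jaw":0},{"xyz":[-0.1,-0.13,0],"roll":-49,"jaw":0},{"xyz":[-0.12,-0.157,0],"roll":-59,"jaw":0},{"xyz":[-0.13,-0.171,0],"roll":-69,"jaw":0},{"xyz":[-0.1303,-0.1714,0],"roll":-75,"jaw":0}]' 60
python3 - <<'E'
from h import *
a,d,W=cloud('wrist')
blobs(W,64,80,400)
m=(W[...,2]>28)&(W[...,2]<39)&(np.hypot(W[...,0]-320,W[...,1]-230)<90);print('disc',cv2.minEnclosingCircle(W[m][:,:2].astype(np.float32)),np.median(W[m][:,2]))
to(319.7,230,38,163.5)
E
```

```text
time_s: 35.45
ee_pos: [319.1, 229.4, 216.1]
ee_rot: [-179.9, -0.1, 163.8]
force: [-0.7, 0.2, -0.5]
gripper_width: 91.6
blob px [ 243  142   21   76 1558] (array([318.4, 230.5]), array([23.6, 88.8]), 73.1) z 70.4
disc ((318.7378234863281, 230.39845275878906), 67.06548309326172) 32.67852984762709
shift [-1.000e-04  4.000e-04  1.782e-01] roll 0.4 alt -179.6 now [319.7 229.8 216.2] yaw 163.9 q6 -129.8 F [-0.5  0.5  0. ]
```

```bash
python3 -m pendant '[{"xyz":[0,0,0.05],"roll":0,"jaw":0},{"xyz":[0,0,0.1],"roll":0,"jaw":0},{"xyz":[0,0,0.15],"roll":0,"jaw":0.2},{"xyz":[0,0,0.17],"roll":0,"jaw":0.4},{"xyz":[0,0,0.178],"roll":0,"jaw":0.55},{"xyz":[0,0,0.178],"roll":0,"jaw":0.7},{"xyz":[0,0,0.178],"roll":0,"jaw":1},{"xyz":[0,0,0.178],"roll":0,"jaw":1}]' 60
python3 -m pendant '[{"xyz":[0,0,0],"roll":0,"jaw":1},{"xyz":[0,0,0],"roll":0,"jaw":1},{"xyz":[0,0,-0.01],"roll":0,"jaw":1},{"xyz":[0,0,-0.05],"roll":0,"jaw":1},{"xyz":[0,0,-0.1],"roll":0,"jaw":1},{"xyz":[0,0,-0.15],"roll":0,"jaw":1},{"xyz":[0,0,-0.185],"roll":0,"jaw":1},{"xyz":[0,0,-0.185],"roll":0,"jaw":1}]' 60
python3 -c "
from h import *
to(496.7,356,222,163.5)"
```

```text
time_s: 36.5
ee_pos: [321.3, 230.9, 39.7]
ee_rot: [179.9, 0.1, 163.5]
force: [-0.5, 0.3, 0.1]
gripper_width: 34.1
time_s: 37.5
ee_pos: [322.0, 231.3, 226.6]
ee_rot: [179.7, 0.2, 163.5]
force: [-0.1, 0.5, -2.0]
gripper_width: 23.6
shift [-0.1322  0.1691  0.0061] roll 0.0 alt -180.0 now [322.  231.3 226.6] yaw 163.5 q6 -129.5 F [-0.1  0.5 -2. ]
```

```bash
python3 -m pendant '[{"xyz":[-0.03,0.038,0],"roll":0,"jaw":1},{"xyz":[-0.06,0.077,0],"roll":0,"jaw":1},{"xyz":[-0.09,0.115,0],"roll":0,"jaw":1},{"xyz":[-0.12,0.154,0],"roll":0,"jaw":1},{"xyz":[-0.132,0.17,0],"roll":0,"jaw":1},{"xyz":[-0.132,0.17,0.015],"roll":0,"jaw":1},{"xyz":[-0.132,0.17,0.03],"roll":0,"jaw":1},{"xyz":[-0.132,0.17,0.03],"roll":0,"jaw":1}]' 60
python3 -m pendant '[{"xyz":[0,0,0],"roll":0,"jaw":1},{"xyz":[0,0,0],"roll":0,"jaw":1},{"xyz":[0,0,0],"roll":0,"jaw":1},{"xyz":[0,0,0],"roll":0,"jaw":1},{"xyz":[0,0,0.0],"roll":0,"jaw":1},{"xyz":[0,0,0],"roll":0,"jaw":1},{"xyz":[0,0,0],"roll":0,"jaw":1},{"xyz":[0,0,0],"roll":0,"jaw":1}]' 60
python3 - <<'E'
from h import *
to(497.2,357.5,160,163.5)
a,d,W=cloud('wrist');cv2.imwrite('pics/w4.png',a)
T=T_tool();g=T[:3,3]
z0=g[2]-40
m=(W[...,2]>z0+28)&(W[...,2]<z0+38)&(np.hypot(W[...,0]-g[0],W[...,1]-g[1])<90);print('disc',cv2.minEnclosingCircle(W[m][:,:2].astype(np.float32)),np.median(W[m][:,2]),m.sum())
E
```

```text
time_s: 38.5
ee_pos: [493.4, 354.6, 191.6]
ee_rot: [-179.8, -0.2, 163.5]
force: [-0.2, 0.6, -0.3]
gripper_width: 23.7
time_s: 39.5
ee_pos: [495.5, 356.1, 193.9]
ee_rot: [180.0, -0.0, 163.5]
force: [1.3, -0.5, -1.4]
gripper_width: 23.7
shift [-0.0012  0.0018  0.0339] roll 0.0 alt -180.0 now [495.5 356.1 193.9] yaw 163.5 q6 -128.9 F [ 1.3 -0.5 -1.4]
disc ((494.553955078125, 355.8539733886719), 67.38198852539062) 187.16848482939034 13384
```

```bash
python3 -m pendant '[{"xyz":[-0.0013,0.001,0],"roll":0,"jaw":1},{"xyz":[-0.0013,0.001,0.01],"roll":0,"jaw":1},{"xyz":[-0.0013,0.001,0.02],"roll":0,"jaw":1},{"xyz":[-0.0013,0.001,0.03],"roll":0,"jaw":1},{"xyz":[-0.0013,0.001,0.035],"roll":0,"jaw":1},{"xyz":[-0.0013,0.001,0.039],"roll":0,"jaw":1},{"xyz":[-0.0013,0.001,0.043],"roll":0,"jaw":1},{"xyz":[-0.0013,0.001,0.043],"roll":0,"jaw":1}]' 60
```

```text
time_s: 40.55
ee_pos: [497.2, 356.9, 151.6]
ee_rot: [180.0, 0.0, 163.5]
force: [0.2, 1.1, -1.3]
gripper_width: 23.7
```

```bash
python3 -m pendant '[{"xyz":[0,0,0.002],"roll":0,"jaw":1},{"xyz":[0,0,0.004],"roll":0,"jaw":1},{"xyz":[0,0,0.006],"roll":0,"jaw":1},{"xyz":[0,0,0.007],"roll":0,"jaw":1},{"xyz":[0,0,0.0085],"roll":0,"jaw":1},{"xyz":[0,0,0.0085],"roll":0,"jaw":1},{"xyz":[0,0,0.0085],"roll":0,"jaw":1},{"xyz":[0,0,0.0085],"roll":0,"jaw":1}]' 60
```

```text
time_s: 41.55
ee_pos: [497.3, 356.9, 144.9]
ee_rot: [179.9, 0.1, 163.5]
force: [-2.0, -1.7, 12.5]
gripper_width: 23.8
```

```bash
python3 -m pendant '[{"xyz":[0,0,0.001],"roll":0,"jaw":1},{"xyz":[0,0,0.002],"roll":0,"jaw":1},{"xyz":[0,0,0.0025],"roll":0,"jaw":1},{"xyz":[0,0,0.0025],"roll":0,"jaw":1},{"xyz":[0,0,0.0025],"roll":0,"jaw":1},{"xyz":[0,0,0.0025],"roll":0,"jaw":1},{"xyz":[0,0,0.0025],"roll":0,"jaw":1},{"xyz":[0,0,0.0025],"roll":0,"jaw":1}]' 60
```

```text
time_s: 42.55
ee_pos: [497.3, 356.9, 143.0]
ee_rot: [179.9, 0.1, 163.5]
force: [-3.8, -2.2, 15.5]
gripper_width: 23.8
```

```bash
python3 -m pendant '[{"xyz":[0,0,0],"roll":6,"jaw":1},{"xyz":[0,0,0],"roll":15,"jaw":1},{"xyz":[0,0,0],"roll":25,"jaw":1},{"xyz":[0,0,0],"roll":35,"jaw":1},{"xyz":[0,0,0],"roll":45,"jaw":1},{"xyz":[0,0,0],"roll":55,"jaw":1},{"xyz":[0,0,0],"roll":64,"jaw":1},{"xyz":[0,0,0],"roll":70,"jaw":1}]' 60; python3 -m pendant '[{"xyz":[0,0,0],"roll":0.5,"jaw":1},{"xyz":[0,0,0],"roll":1,"jaw":1},{"xyz":[0,0,0],"roll":1,"jaw":1},{"xyz":[0,0,0],"roll":1,"jaw":1},{"xyz":[0,0,0],"roll":1,"jaw":1},{"xyz":[0,0,0],"roll":1,"jaw":1},{"xyz":[0,0,0],"roll":1,"jaw":1},{"xyz":[0,0,0],"roll":1,"jaw":1}]' 60; python3 -c "
from h import *
print(env.state()['torque'],env.state()['ee_rot'])"
```

```text
time_s: 43.55
ee_pos: [498.9, 356.8, 143.4]
ee_rot: [179.7, -0.0, 93.4]
force: [1.1, -8.6, 16.3]
gripper_width: 23.8
time_s: 44.55
ee_pos: [498.9, 356.0, 143.4]
ee_rot: [179.7, 0.0, 92.7]
force: [0.1, -4.9, 14.2]
gripper_width: 23.5
[-1.08038401  0.36815858  0.50990003] [1.79681692e+02 2.76908504e-02 9.26601030e+01]
```

```bash
python3 -m pendant '[{"xyz":[0,0,-0.001],"roll":0,"jaw":1},{"xyz":[0,0,-0.0025],"roll":0,"jaw":1},{"xyz":[0,0,-0.004],"roll":0,"jaw":1},{"xyz":[0,0,-0.005],"roll":0,"jaw":1},{"xyz":[0,0,-0.006],"roll":0,"jaw":1},{"xyz":[0,0,-0.007],"roll":0,"jaw":1},{"xyz":[0,0,-0.008],"roll":0,"jaw":1},{"xyz":[0,0,-0.008],"roll":0,"jaw":1}]' 60; python3 -c "
from h import *
print(env.state()['torque'],env.state()['ee_rot'])"
```

```text
time_s: 45.55
ee_pos: [498.3, 355.8, 148.8]
ee_rot: [179.8, 0.1, 92.6]
force: [3.4, -4.4, 5.4]
gripper_width: 23.8
[-0.95846656 -0.46204038  0.19158001] [1.79830120e+02 8.29445523e-02 9.25873524e+01]
```

Rising as expected. Release, then back off and check height and angle.

```bash
python3 -m pendant '[{"xyz":[0,0,-0.001],"roll":0,"jaw":0.7},{"xyz":[0,0,-0.001],"roll":0,"jaw":0.4},{"xyz":[0,0,-0.001],"roll":0,"jaw":0},{"xyz":[0,0,-0.001],"roll":0,"jaw":0},{"xyz":[0,0,-0.02],"roll":0,"jaw":0},{"xyz":[0,0,-0.06],"roll":0,"jaw":0},{"xyz":[0,0,-0.086],"roll":0,"jaw":0},{"xyz":[0,0,-0.086],"roll":0,"jaw":0}]' 60
python3 -m pendant '[{"xyz":[0,0,0],"roll":0,"jaw":0},{"xyz":[0,0,0],"roll":0,"jaw":0},{"xyz":[0,0,0],"roll":0,"jaw":0},{"xyz":[0,0,0],"roll":0,"jaw":0},{"xyz":[0,0,0],"roll":0,"jaw":0},{"xyz":[0,0,0],"roll":0,"jaw":0},{"xyz":[0,0,0],"roll":0,"jaw":0},{"xyz":[0,0,0],"roll":0,"jaw":0}]' 60
python3 - <<'E'
from h import *
T=T_tool();a,d,W=cloud('wrist');cv2.imwrite('pics/w5.png',a)
P=W.reshape(-1,3)
m=(P[:,2]>172)&(P[:,2]<190)&(np.hypot(P[:,0]-497,P[:,1]-355)<70)
print(rect(P[m][:,:2]),np.median(P[m],0))
m=(P[:,2]>134)&(P[:,2]<156)&(np.hypot(P[:,0]-497,P[:,1]-355)<90);Q=P[m]
print(cv2.minEnclosingCircle(Q[:,:2].astype(np.float32)),np.median(Q[:,2]),'plane',np.linalg.lstsq(np.c_[Q[:,:2]-[496,356],np.ones(len(Q))],Q[:,2],rcond=None)[0])
to(649,-180,235,3)
E
```

```text
time_s: 46.55
ee_pos: [497.9, 357.5, 236.1]
ee_rot: [179.8, -0.2, 92.5]
force: [-0.6, 0.2, 0.3]
gripper_width: 90.9
time_s: 47.55
ee_pos: [497.0, 356.7, 234.0]
ee_rot: [180.0, -0.0, 92.5]
force: [0.8, 0.3, -0.6]
gripper_width: 91.0
(array([496.2, 356.4]), array([23.9, 88.9]), 2.9) [492.18293372 356.37438776 181.52129471]
((496.97637939453125, 356.4484558105469), 67.51931762695312) 143.79529409622523 plane [-9.08892494e-04 -1.59749404e-03  1.43798759e+02]
shift [-0.5429  0.128  -0.001 ] roll 89.5 alt -90.5 now [497.  356.7 234. ] yaw 92.5 q6 -58.0 F [ 1.1 -0.1 -0.2]
```

View pics/w5.png

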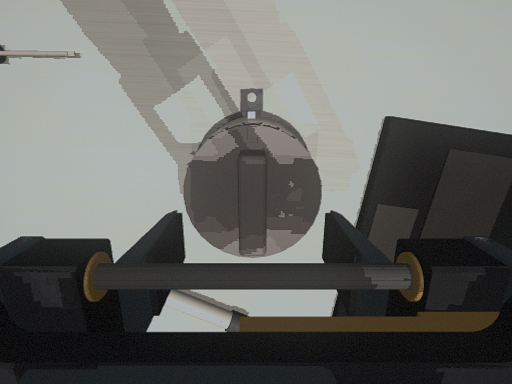

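Lid at (252,185), wing aligned; disc height is 143.8 mm and flat, the same as the locked start. On to the cover.

```bash
python3 -m pendant '[{"xyz":[-0.03,0.006,0],"roll":8,"jaw":0},{"xyz":[-0.08,0.018,0],"roll":18,"jaw":0},{"xyz":[-0.14,0.032,0],"roll":28,"jaw":0},{"xyz":[-0.20,0.046,0],"roll":38,"jaw":0},{"xyz":[-0.26,0.06,0],"roll":48,"jaw":0},{"xyz":[-0.32,0.075,0],"roll":58,"jaw":0},{"xyz":[-0.38,0.09,0],"roll":68,"jaw":0},{"xyz":[-0.44,0.104,0],"roll":78,"jaw":0}]' 40
python3 -c "
from h import *
to(649,-180,235,3)"
```

```text
time_s: 48.6
ee_pos: [620.9, -80.2, 234.1]
ee_rot: [-180.0, -0.0, 14.2]
force: [0.4, -1.3, 0.3]
gripper_width: 91.3
shift [ 0.0028  0.1036 -0.0009] roll 11.2 alt -168.8 now [620.9 -80.2 234.1] yaw 14.2 q6 -22.6 F [ 0.4 -1.3  0.3]
```

```bash
python3 -m pendant '[{"xyz":[0,0.03,0],"roll":4,"jaw":0},{"xyz":[0.001,0.06,0],"roll":8,"jaw":0},{"xyz":[0.0028,0.09,0],"roll":11.2,"jaw":0},{"xyz":[0.0028,0.1036,0],"roll":11.2,"jaw":0},{"xyz":[0.0028,0.1036,0],"roll":11.2,"jaw":0},{"xyz":[0.0028,0.1036,0],"roll":11.2,"jaw":0},{"xyz":[0.0028,0.1036,0],"roll":11.2,"jaw":0},{"xyz":[0.0028,0.1036,0],"roll":11.2,"jaw":0}]' 40
python3 - <<'E'
from h import *
a,d,W=cloud('wrist');cv2.imwrite('pics/w6.png',a)
blobs(W,22,32,2500);blobs(W,44,60,150)
to(649,-180,235,3)
E
```

```text
time_s: 49.6
ee_pos: [649.1, -177.0, 234.2]
ee_rot: [-180.0, -0.0, 3.4]
force: [-0.4, 0.4, -0.3]
gripper_width: 90.9
blob px [   0   99   42  103 2517] (array([ 315.6, -174.3]), array([ 54.8, 130.1]), 60.7) z 27.0
blob px [ 209  122   72   94 5872] (array([ 637.1, -179.5]), array([ 94.1, 129.1]), 93.6) z 26.9
blob px [239 152  12  46 493] (array([ 636.9, -179.4]), array([13.7, 59.1]), 94.6) z 52.7
blob px [ 66 215  63   9 307] (array([ 444.7, -252.1]), array([ 4.4, 87.2]), 179.3) z 52.3
shift [-0.0003  0.0028 -0.0009] roll 0.4 alt -179.6 now [ 649.1 -177.2  234.1] yaw 3.4 q6 -19.6 F [-0.2 -0.3 -0.5]
```

View pics/w6.png

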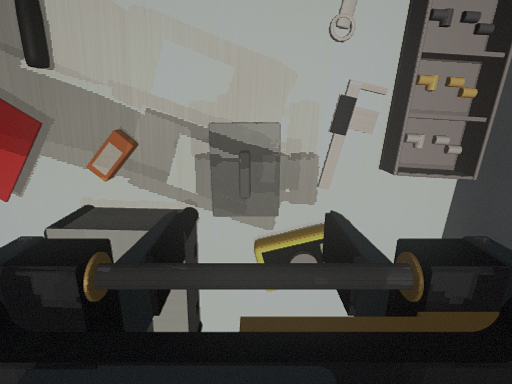

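The cover (245,168) has been knocked about 12 mm to (637,-179.5), yaw 94°; the tools are clear of it. I grip it at the new place.

```bash
python3 -c "
from h import *
to(637,-179.5,31,3.9)"; python3 -m pendant '[{"xyz":[-0.012,0.001,0.02],"roll":-0.4,"jaw":0.3},{"xyz":[-0.012,0.002,0.07],"roll":-0.5,"jaw":0.4},{"xyz":[-0.012,0.002,0.13],"roll":-0.5,"jaw":0.4},{"xyz":[-0.012,0.002,0.18],"roll":-0.5,"jaw":0.4},{"xyz":[-0.012,0.002,0.203],"roll":-0.5,"jaw":0.4},{"xyz":[-0.012,0.002,0.203],"roll":-0.5,"jaw":0.4},{"xyz":[-0.012,0.002,0.203],"roll":-0.5,"jaw":0.4},{"xyz":[-0.012,0.002,0.203],"roll":-0.5,"jaw":0.6}]' 50
python3 -m pendant '[{"xyz":[0,0,0],"roll":0,"jaw":1},{"xyz":[0,0,0],"roll":0,"jaw":1},{"xyz":[0,0,0],"roll":0,"jaw":1},{"xyz":[0,0,0],"roll":0,"jaw":1},{"xyz":[0,0,-0.005],"roll":0,"jaw":1},{"xyz":[0,0,-0.04],"roll":0,"jaw":1},{"xyz":[0,0,-0.09],"roll":0,"jaw":1},{"xyz":[0,0,-0.14],"roll":0,"jaw":1}]' 50
python3 -c "
from h import *
to(482,-360,235,2.3)"
```

```text
shift [-0.0123  0.0016  0.2031] roll -0.5 alt 179.5 now [ 649.1 -177.2  234.1] yaw 3.4 q6 -19.6 F [-0.2 -0.3 -0.5]
time_s: 50.65
ee_pos: [637.6, -180.5, 31.4]
ee_rot: [180.0, -0.0, 3.8]
force: [0.5, -0.2, 0.3]
gripper_width: 47.7
time_s: 51.65
ee_pos: [636.9, -180.4, 172.2]
ee_rot: [-180.0, 0.0, 3.8]
force: [0.8, -0.4, -1.9]
gripper_width: 13.8
shift [-0.1666  0.1688 -0.0627] roll 1.5 alt -178.5 now [ 636.9 -180.4  172.2] yaw 3.8 q6 -20.7 F [ 0.8 -0.4 -1.9]
```

```bash
python3 -m pendant '[{"xyz":[0,0,-0.05],"roll":0,"jaw":1},{"xyz":[-0.03,0.045,-0.09],"roll":0,"jaw":1},{"xyz":[-0.065,0.095,-0.11],"roll":1.5,"jaw":1},{"xyz":[-0.1,0.145,-0.11],"roll":1.5,"jaw":1},{"xyz":[-0.135,0.195,-0.11],"roll":1.5,"jaw":1},{"xyz":[-0.165,0.245,-0.11],"roll":1.5,"jaw":1},{"xyz":[-0.1725,0.259,-0.11],"roll":1.5,"jaw":1},{"xyz":[-0.1725,0.259,-0.11],"roll":1.5,"jaw":1}]' 50
python3 -m pendant '[{"xyz":[0,0,0],"roll":0,"jaw":1},{"xyz":[0,0,0],"roll":0,"jaw":1},{"xyz":[0,0,0],"roll":0,"jaw":1},{"xyz":[0,0,0],"roll":0,"jaw":1},{"xyz":[0,0,0],"roll":0,"jaw":1},{"xyz":[0,0,0],"roll":0,"jaw":1},{"xyz":[0,0,0],"roll":0,"jaw":1},{"xyz":[0,0,0],"roll":0,"jaw":1}]' 50
python3 - <<'E'
from h import *
T=T_tool();to(482,-360,235,2.3)
a,d,W=cloud('wrist');cv2.imwrite('pics/w7.png',a);np.savez('w7.npz',a=a,W=W)
blobs(W,72,88,1500)
blobs(W,T[2,3]-10,T[2,3]+4,1500)
E
```

```text
time_s: 52.65
ee_pos: [482.0, -450.9, 280.6]
ee_rot: [-179.9, 0.0, 2.2]
force: [-0.1, 0.7, -1.9]
gripper_width: 13.7
time_s: 53.65
ee_pos: [482.5, -450.6, 280.9]
ee_rot: [-180.0, -0.0, 2.3]
force: [0.1, 0.5, -1.2]
gripper_width: 13.7
shift [ 0.0032 -0.0905  0.0459] roll 0.0 alt -180.0 now [ 482.5 -450.6  280.9] yaw 2.3 q6 -46.4 F [ 0.1  0.5 -1.2]
blob px [  182     0   156   134 14177] (array([ 483.9, -326.4]), array([149.2, 177.8]), 2.3) z 79.8
blob px [  177   134   154   104 13163] (array([ 480.5, -419.1]), array([68.5, 94.3]), 2.2) z 276.8
```

View pics/w7.png

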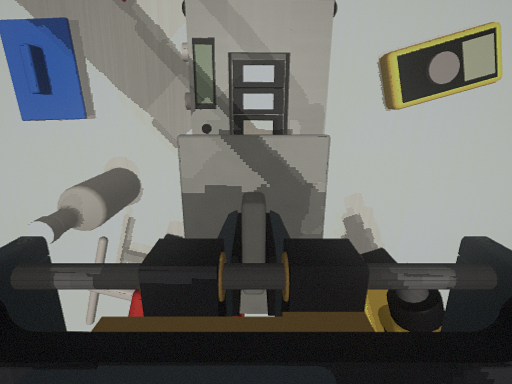

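Bay visible at (260,53–134), partly hidden by the held cover. I back off 70 mm more to see all of it.

```bash
python3 -m pendant '[{"xyz":[0,0.03,0],"roll":0,"jaw":1},{"xyz":[0,0.06,0],"roll":0,"jaw":1},{"xyz":[0,0.07,0],"roll":0,"jaw":1},{"xyz":[0,0.07,0],"roll":0,"jaw":1},{"xyz":[0,0.07,0],"roll":0,"jaw":1},{"xyz":[0,0.07,0],"roll":0,"jaw":1},{"xyz":[0,0.07,0],"roll":0,"jaw":1},{"xyz":[0,0.07,0],"roll":0,"jaw":1}]' 50
python3 - <<'E'
from h import *
T=T_tool();print(T[:3,3])
a,d,W=cloud('wrist');cv2.imwrite('pics/w8.png',a)
yaw=np.radians(2.3);ex=np.array([np.cos(yaw),np.sin(yaw)]);ey=np.array([-ex[1],ex[0]])
c0=np.array([482,-360.]);L=np.stack([(W[...,:2]-c0)@ex,(W[...,:2]-c0)@ey],-1)
top=(abs(W[...,2]-80)<4)
# opening: non-top pixels well below, near centre
hole=(W[...,2]<74)&(W[...,2]>20)&(abs(L[...,0])<60)&(abs(L[...,1])<80)
H=L[hole];print(hole.sum(),np.percentile(H,[0.5,2,50,98,99.5],axis=0).round(1).tolist(), rect(W[hole][:,:2]))
Z=W[...,2][hole];print(np.percentile(Z,[2,25,50,75,98]).round(1))
# nearest top-surface pixels along centre lines
for n,ax,ot in(('x',0,1),('y',1,0)):
    for rng in((-20,-5),(-5,8),(8,20)):
        q=L[top&(L[...,ot]>rng[0])&(L[...,ot]<rng[1])][:,ax]
        print(n,rng,'neg edge',round(q[q<0].max(),1) if (q<0).any() else None,'pos edge',round(q[q>0].min(),1) if (q>0).any() else None, 'outer',q.min().round(1),q.max().round(1))
blobs(W,T[2,3]-10,T[2,3]+4,1500)
E
```

```text
time_s: 54.7
ee_pos: [485.5, -520.1, 281.1]
ee_rot: [180.0, -0.0, 2.4]
force: [0.4, -0.1, -1.1]
gripper_width: 13.6
[ 485.45020085 -520.1448793   281.11312963]
5435 [[-34.6, -53.1], [-34.5, -52.1], [3.3, -0.8], [39.7, 45.6], [39.8, 46.9]] (array([ 484.6, -360.7]), array([ 74.4, 108.8]), 91.9)
[29.9 51.1 52.  52.7 65.7]
x (-20, -5) neg edge -34.6 pos edge 39.5 outer -82.6 87.6
x (-5, 8) neg edge -34.3 pos edge 39.4 outer -82.6 87.7
x (8, 20) neg edge -34.3 pos edge 39.8 outer -82.2 87.7
y (-20, -5) neg edge -56.2 pos edge None outer -110.8 -56.2
y (-5, 8) neg edge -56.2 pos edge None outer -110.7 -56.2
y (8, 20) neg edge -56.2 pos edge None outer -110.7 -56.2
blob px [  177   134   154   104 13189] (array([ 483.7, -488.7]), array([68.5, 94.5]), 2.4) z 277.0
```

View pics/w8.png

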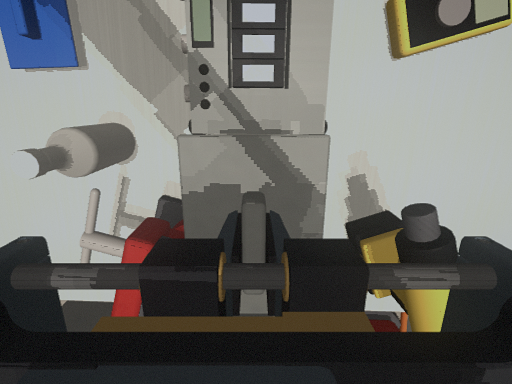

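```bash
python3 -m pendant '[{"xyz":[0.002,-0.05,0],"roll":0.1,"jaw":1},{"xyz":[0.004,-0.1,0.0],"roll":0.1,"jaw":1},{"xyz":[0.0062,-0.145,0.04],"roll":0.1,"jaw":1},{"xyz":[0.0062,-0.1586,0.09],"roll":0.1,"jaw":1},{"xyz":[0.0062,-0.1586,0.13],"roll":0.1,"jaw":1},{"xyz":[0.0062,-0.1586,0.146],"roll":0.1,"jaw":1},{"xyz":[0.0062,-0.1586,0.146],"roll":0.1,"jaw":1},{"xyz":[0.0062,-0.1586,0.146],"roll":0.1,"jaw":1}]' 60
python3 -c "
from h import *
to(485,-361.4,108,2.3)"
```

```text
time_s: 55.75
ee_pos: [486.1, -362.9, 136.7]
ee_rot: [179.9, -0.2, 2.2]
force: [1.0, -0.5, -1.7]
gripper_width: 13.8
shift [-0.0011 -0.0016  0.0287] roll -0.1 alt 179.9 now [ 486.1 -362.9  136.7] yaw 2.2 q6 -40.0 F [ 1.  -0.5 -1.7]
```

```bash
python3 -m pendant '[{"xyz":[0,0,0],"roll":0,"jaw":1},{"xyz":[0,0,0.01],"roll":0,"jaw":1},{"xyz":[0,0,0.017],"roll":0,"jaw":1},{"xyz":[0,0,0.02],"roll":0,"jaw":1},{"xyz":[0,0,0.02],"roll":0,"jaw":1},{"xyz":[0,0,0.02],"roll":0,"jaw":1},{"xyz":[0,0,0.02],"roll":0,"jaw":1},{"xyz":[0,0,0.02],"roll":0,"jaw":1}]' 60
python3 - <<'E'
from h import *
to(485,-361.4,103,2.3)
a,d,W=cloud('wrist');T=T_tool();blobs(W,T[2,3]-10,T[2,3]+4,1500)
yaw=np.radians(2.3);ex=np.array([np.cos(yaw),np.sin(yaw)]);ey=np.array([-ex[1],ex[0]])
c0=np.array([484.6,-360.8]);L=np.stack([(W[...,:2]-c0)@ex,(W[...,:2]-c0)@ey],-1)
q=L[(abs(W[...,2]-80)<4)&(abs(L[...,1])<40)&(abs(L[...,0])<95)]; print('logger outer x',q[:,0].min(),q[:,0].max())
E
```

```text
time_s: 56.75
ee_pos: [485.1, -361.8, 115.1]
ee_rot: [180.0, -0.0, 2.2]
force: [-1.2, -0.5, -1.3]
gripper_width: 13.6
shift [-0.0001 -0.0004  0.0121] roll -0.1 alt 179.9 now [ 485.1 -361.8  115.1] yaw 2.2 q6 -40.0 F [-1.2 -0.5 -1.3]
blob px [  177   134   154   104 13191] (array([ 483.2, -330.5]), array([68.8, 94.5]), 2.1) z 111.0
logger outer x -85.66537275866428 85.28225206213969
```

Alignment is within 0.3 mm. Lower into the bay.

```bash
python3 -m pendant '[{"xyz":[0,0,0.003],"roll":0,"jaw":1},{"xyz":[0,0,0.006],"roll":0,"jaw":1},{"xyz":[0,0,0.009],"roll":0,"jaw":1},{"xyz":[0,0,0.011],"roll":0,"jaw":1},{"xyz":[0,0,0.013],"roll":0,"jaw":1},{"xyz":[0,0,0.013],"roll":0,"jaw":1},{"xyz":[0,0,0.013],"roll":0,"jaw":1},{"xyz":[0,0,0.013],"roll":0,"jaw":1}]' 60
python3 -m pendant '[{"xyz":[0,0,0.002],"roll":0,"jaw":1},{"xyz":[0,0,0.004],"roll":0,"jaw":1},{"xyz":[0,0,0.005],"roll":0,"jaw":1},{"xyz":[0,0,0.006],"roll":0,"jaw":1},{"xyz":[0,0,0.007],"roll":0,"jaw":1},{"xyz":[0,0,0.008],"roll":0,"jaw":1},{"xyz":[0,0,0.009],"roll":0,"jaw":1},{"xyz":[0,0,0.009],"roll":0,"jaw":1}]' 60
```

```text
time_s: 57.8
ee_pos: [485.2, -361.7, 102.0]
ee_rot: [-180.0, -0.0, 2.2]
force: [-0.1, 1.2, -1.0]
gripper_width: 13.7
time_s: 58.8
ee_pos: [486.1, -361.9, 93.8]
ee_rot: [179.9, -0.1, 2.2]
force: [1.4, 1.8, 4.8]
gripper_width: 13.6
```

Tabs engaging; press on.

```bash
python3 -m pendant '[{"xyz":[0,0,0.001],"roll":0,"jaw":1},{"xyz":[0,0,0.002],"roll":0,"jaw":1},{"xyz":[0,0,0.003],"roll":0,"jaw":1},{"xyz":[0,0,0.004],"roll":0,"jaw":1},{"xyz":[0,0,0.005],"roll":0,"jaw":1},{"xyz":[0,0,0.006],"roll":0,"jaw":1},{"xyz":[0,0,0.007],"roll":0,"jaw":1},{"xyz":[0,0,0.007],"roll":0,"jaw":1}]' 60
python3 -c "
from h import *
to(485,-361.4,89,2.3)"
```

```text
time_s: 59.8
ee_pos: [484.8, -362.0, 88.9]
ee_rot: [179.9, -0.0, 2.3]
force: [-3.6, 4.2, 19.6]
gripper_width: 13.5
shift [ 0.0002 -0.0006 -0.0001] roll -0.0 alt 180.0 now [ 484.8 -362.    88.9] yaw 2.3 q6 -40.1 F [-3.6  4.2 19.6]
```

```bash
python3 -m pendant '[{"xyz":[0,0,0.001],"roll":0,"jaw":1},{"xyz":[0,0,0.002],"roll":0,"jaw":1},{"xyz":[0,0,0.002],"roll":0,"jaw":1},{"xyz":[0,0,0.002],"roll":0,"jaw":1},{"xyz":[0,0,0.0],"roll":0,"jaw":1},{"xyz":[0,0,-0.003],"roll":0,"jaw":1},{"xyz":[0,0,-0.005],"roll":0,"jaw":1},{"xyz":[0,0,-0.006],"roll":0,"jaw":1}]' 60
python3 -m pendant '[{"xyz":[0,0,0],"roll":0,"jaw":1},{"xyz":[0,0,0],"roll":0,"jaw":1},{"xyz":[0,0,0],"roll":0,"jaw":0.5},{"xyz":[0,0,0],"roll":0,"jaw":0.4},{"xyz":[0,0,0],"roll":0,"jaw":0.2},{"xyz":[0,0,0],"roll":0,"jaw":0},{"xyz":[0,0,-0.04],"roll":0,"jaw":0},{"xyz":[0,0,-0.09],"roll":0,"jaw":0}]' 60
python3 -m pendant '[{"xyz":[0,0,-0.05],"roll":0,"jaw":0},{"xyz":[0,0,-0.1],"roll":0,"jaw":0},{"xyz":[0,0,-0.12],"roll":0,"jaw":0},{"xyz":[0,0,-0.12],"roll":0,"jaw":0},{"xyz":[0,0,-0.12],"roll":0,"jaw":0},{"xyz":[0,0,-0.12],"roll":0,"jaw":0},{"xyz":[0,0,-0.12],"roll":0,"jaw":0},{"xyz":[0,0,-0.12],"roll":0,"jaw":0}]' 60
python3 - <<'E'
from h import *
a,d,W=cloud('wrist');cv2.imwrite('pics/w9.png',a);print(T_tool()[:3,3])
blobs(W,82.5,92,1500);blobs(W,104,118,150)
m=(abs(W[...,2]-85)<4)&(abs(W[...,0]-485)<42)&(abs(W[...,1]+361)<60);Q=W[m]
print(np.median(Q[:,2]),np.linalg.lstsq(np.c_[Q[:,:2]-[485,-361],np.ones(len(Q))],Q[:,2],rcond=None)[0])
m=(abs(W[...,2]-80)<2.5)&(abs(W[...,0]-485)<82)&(abs(W[...,0]-485)>55);print('case',np.median(W[m][:,2]))
t=cloud('top')[0];cv2.imwrite('pics/top2.png',cv2.resize(t,(800,600),interpolation=cv2.INTER_CUBIC))
E
```

```text
time_s: 60.8
ee_pos: [484.3, -361.5, 90.0]
ee_rot: [-179.9, 0.1, 2.2]
force: [1.4, -1.0, -11.3]
gripper_width: 13.7
time_s: 61.8
ee_pos: [484.5, -361.2, 182.1]
ee_rot: [-179.9, 0.1, 2.2]
force: [-0.2, -0.3, -0.2]
gripper_width: 70.8
time_s: 62.8
ee_pos: [485.0, -361.7, 301.4]
ee_rot: [-180.0, 0.0, 2.2]
force: [-0.3, -0.4, -0.2]
gripper_width: 90.9
[ 485.05737201 -361.68997131  301.57696507]
blob px [ 218  120   71   92 5686] (array([ 483.7, -360.7]), array([ 93.9, 128.3]), 92.2) z 84.9
blob px [248 149  11  45 488] (array([ 483.9, -360.6]), array([13.4, 58.6]), 91.9) z 110.5
84.93015502750981 [-1.37058298e-04 -1.86260258e-03  8.49255496e+01]
case 80.08680031107735
```

View pics/w9.png

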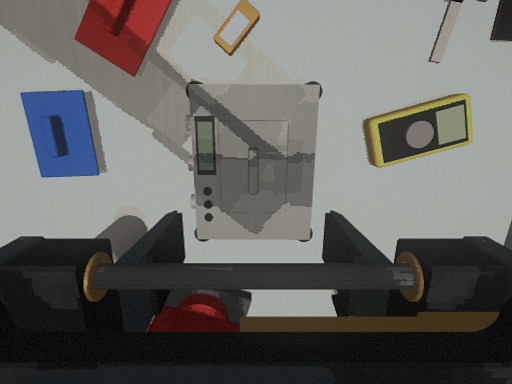

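View pics/top2.png

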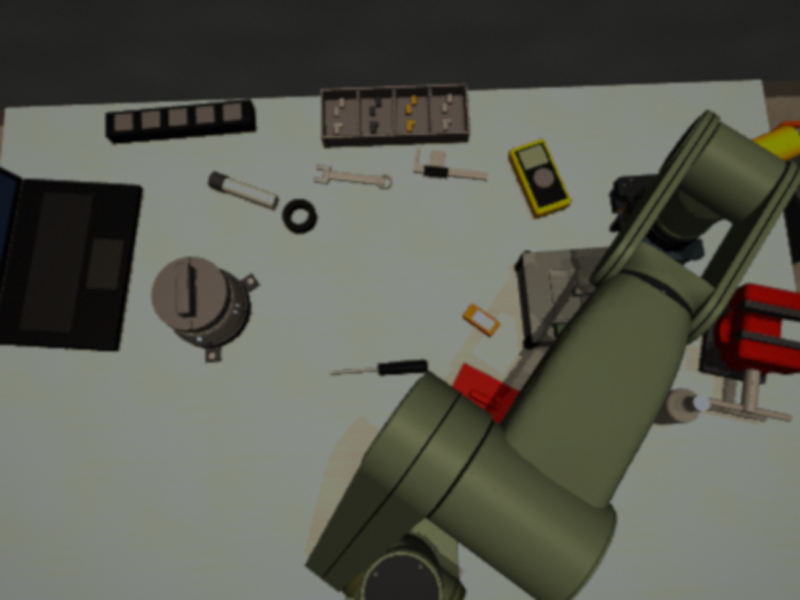

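The cover lies flat at (253,165): plate 84.9 mm on an 80.1 mm case, and it held against an 11 N pull. In the top view the bench is clear of black packs, the tools have not moved and the lid is on at (190,290). I hand in.

```bash
python3 -c "
from workcell import env
print(env.job_done(), env.state()['time_s'])"
```

```text
the job is handed in; nothing more can be done
the job is handed in; nothing more can be done
```

The battery change is finished and handed in at about 63 s on the robot clock, out of 210 s.

**What I did:**
- I pushed the canister lid down (about 15 N), turned it 70° anticlockwise and lifted it off.
- All four spent packs went into the canister, stacked flat. The orange look-alike stayed where it was.
- I put the lid back, pushed it down, turned it clockwise to the stop and let it rise.
- The cover had been knocked about 12 mm aside before I reached it. I found it again from close by, then pressed it into the logger bay.

**Last checks:**
- **Lid:** The disc sits at 143.8 mm and level, the same height as when it was locked at the start. The wing reads 2.9° against 3.6° before, which is within measuring error. The seal reading itself was not available, so I judged the lock by height, angle and the stop; I did not try lifting the lid.
- **Packs:** The stack top was about 93 mm above the bench, well below the rim. No black packs remain on the bench.
- **Cover:** The plate top is 4.8 mm above the case and flat, and it held against an 11 N upward pull. The tab readings were not available either, so "caught" rests on that pull and the flatness.
- **Tools and look-alikes:** All are where they were in the last top view, as far as it shows them; the arm hid the blue look-alike of the cover and part of the red one. The last wrist view shows both.

No check failed or disagreed.

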